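# Kit the parts of a two-cell battery module

### The job

Put together the kit for one two-cell battery module in the blue tray: stand the two thick cells upright, one in each half of the divided box, lay the large two-hole bracket flat over the two pegs of its box, and lay the protection board flat in the plain box. One of the thick cells is in a light test stand: draw it straight up so that the stand does not tip and stays where it is. Set the parts down without dropping them, and leave the thin cell and the small bracket, left over from another job, where they are.

Things in the scene. Friction and masses are not known exactly. Their poses are not given: they have to be found in the camera images.
- cell_1: Thick round battery cell, light blue-green sleeve, 32 mm in diameter and 70 mm tall, about 0.15 kg, standing upright free on the bench. Origin: centre of its underside; z along its axis, up.
- cell_2: The other thick cell, the same as cell_1 (32 mm in diameter, 70 mm tall), standing upright in the socket of the stand; its underside is 6 mm above the bench and its top 76 mm, so 40 mm of it show above the stand. Origin: centre of its underside; z along its axis, up.
- bracket: The large cell bracket: black plastic block 84 (x) x 44 (y) x 20 mm, lying flat, with two round through holes 34 mm in diameter at x = +-19.5 mm. About 35 g. Origin: centre of its underside; x along its length, z up. Take it across its 44 mm width.
- board: The protection board: green circuit board 60 (x) x 34 (y) x 4 mm lying flat, under a finned aluminium heat sink 38 (x) x 34 (y) mm at its middle whose top is 20 mm above its underside; a low white connector at its +x end. About 60 g. Origin: centre of its underside; x along its length, z up. Take it by the heat sink, across the 34 mm width.
- thin_cell: Look-alike left over from another job: thin cell in the same sleeve, 21 mm in diameter and 70 mm tall, standing upright on the bench. Origin: centre of its underside; z up.
- small_bracket: Look-alike left over from another job: small two-hole black bracket 62 (x) x 32 (y) x 20 mm with holes 23 mm in diameter, lying flat. Origin: centre of its underside; x along its length.
- stand: Light free-standing black plastic test stand, about 50 g: square base 60 x 60 x 6 mm with an upright round socket 43 mm in outer and 35 mm in inner diameter, rim 36 mm above the bench. It holds cell_2 with about 1.5 mm of play all round; the socket is 30 mm deep. Origin: centre of its underside, z up (the socket's axis).
- cell_box: Box for the cells: a divider 3 mm thick, as high as the walls, at x = 0 makes two pockets 50 (x) x 64 (y) mm centred at x = +-26.5 mm. Fixed grey box 110 (x) x 70 (y) x 11 mm, walls 3 mm, wall tops 13 mm above the bench, inner floor 3 mm above the origin; one of three side by side (71.5 mm apart along y, any order) in the low blue tray. Origin: centre of its underside, 2 mm above the bench.
- bracket_box: Box for the large bracket: two pegs 14 mm in diameter and 7 mm tall on its floor at x = +-19.5 mm, y = 0 fit loosely in the bracket's holes. Fixed grey box 110 (x) x 70 (y) x 11 mm, walls 3 mm, wall tops 13 mm above the bench, inner floor 3 mm above the origin; one of three side by side (71.5 mm apart along y, any order) in the low blue tray. Origin: centre of its underside, 2 mm above the bench.
- board_box: Box for the protection board: plain, with neither divider nor pegs; inside 104 x 64 mm. Fixed grey box 110 (x) x 70 (y) x 11 mm, walls 3 mm, wall tops 13 mm above the bench, inner floor 3 mm above the origin; one of three side by side (71.5 mm apart along y, any order) in the low blue tray. Origin: centre of its underside, 2 mm above the bench.

How it is judged (in metres and radians):
At the end, for the whole second after the job is handed in: Thick cells upright on the floor of the divided box, one per pocket; large bracket flat on its box floor over the pegs; board flat on the plain box floor; all released, at rest. Stand upright, within 40 mm of its start; thin cell upright and small bracket within 20 mm of theirs (z of cell_1 in the frame of cell_box between -0.003 and 0.0065 m and angle between each of cell_1, cell_2, bracket, board, stand, thin_cell's own z axis and vertical below 0.1 rad and linear speed of each of cell_1, cell_2, bracket, board below 0.02 m/s and y of cell_1 in the frame of cell_box between -0.022 and 0.022 m and z of cell_2 in the frame of cell_box between -0.003 and 0.0065 m and y of cell_2 in the frame of cell_box between -0.022 and 0.022 m and ((x of cell_1 in the frame of cell_box between 0.012 and 0.042 m and x of cell_2 in the frame of cell_box between -0.042 and -0.012 m) or (x of cell_1 in the frame of cell_box between -0.042 and -0.012 m and x of cell_2 in the frame of cell_box between 0.012 and 0.042 m)) and z of bracket in the frame of bracket_box between -0.003 and 0.0065 m and x of bracket in the frame of bracket_box between -0.015 and 0.015 m and y of bracket in the frame of bracket_box between -0.015 and 0.015 m and z of board in the frame of board_box between -0.003 and 0.0065 m and x of board in the frame of board_box between -0.04 and 0.04 m and y of board in the frame of board_box between -0.024 and 0.024 m and distance of stand from where it was at the start of the episode below 0.04 m and distance of each of thin_cell, small_bracket from where it was at the start of the episode below 0.02 m); the robot touches nothing.
It fails at once if the light stand is tipped by more than 0.3 rad (angle between stand's own z axis and vertical above 0.3 rad).
It fails at once if the thin cell is pushed more than 20 mm or tipped (distance of thin_cell from where it was at the start of the episode above 0.02 m or angle between thin_cell's own z axis and vertical above 0.3 rad).
It fails at once if the small bracket is moved more than 20 mm (distance of small_bracket from where it was at the start of the episode above 0.02 m).
It fails at once if a kit part is dropped (falls out of the fingers faster than 0.65 m/s, about 20 mm of fall) ((contact force between cell_1 and the fingers below 0.05 N and linear speed of cell_1 above 0.65 m/s) or (contact force between cell_2 and the fingers below 0.05 N and linear speed of cell_2 above 0.65 m/s) or (contact force between bracket and the fingers below 0.05 N and linear speed of bracket above 0.65 m/s) or (contact force between board and the fingers below 0.05 N and linear speed of board above 0.65 m/s)).
It also fails if it takes over 112 s, if anything falls off the work surface, if the arm or the gripper's body presses on something with over 40 N, if the wrist force passes 120 N, or if a joint passes its speed limit or range.

### The arm

A 7-joint arm with a two-finger parallel gripper is mounted at the origin on the work surface. World frame = base frame: x ahead of the robot, y to its left, z up, the work surface at z = 0. Lengths are in m, angles in degrees, forces in N, time in s.
With the tool pointing down it reaches from about 0.425 to 0.875 m from the base axis. Payload 4.7 kg.
Tool frame: the origin (TCP) lies midway between the tips of the shut fingers; the grasp point (between the pads) lies 19 mm behind it; z points along the fingers, y is the direction in which the jaws open and shut (so a half turn about z gives the same grasp; the last joint's range is limited). The gripper opens to 87 mm and grips with 3 to 60 N. Pads are 19 mm wide; open, the fingers measure 117 mm over their backs; the gripper's body (75 mm by 190 mm) begins 51 mm behind the grasp point.
Start: joints at [67.5, 18.392, -4.016, 83.108, 1.295, 78.541, -3.26], TCP at [0.257, -0.597, 0.223] pointing down, gripper open.
Joint ranges: [-163.93, 163.93], [-17.29, 119.83], [-79.2, 71.16], [3.27, 140.29], [-89.18, 269.18], [5.43, 117.66], [-154.24, 154.24]. Speed limits (degrees/s): [147.25, 147.25, 180, 180, 180, 180, 180].

### API

Orientations are given as [roll, pitch, yaw] about the fixed x, y, z axes, in that order (R = Rz(yaw) Ry(pitch) Rx(roll)).
In Python, from cell import env gives the robot as it stands. The module is installed in compiled form; this text tells all that it offers.
- The arm moves only by the tool servo_tool, never from a script. Its argument "plan" is a list of rows, each a list of 3 entries, a list of its own where there are three numbers: the opening, from 0 (shut) to 1 (fully open), then the shift along the tool's x, y, z in cm, then the turn, a rotation vector about the tool's x, y, z in degrees. A call has 1 to 20 rows; each row shifts and turns the pose as measured when the row begins, along the tool's axes as they then stand; what a row does not reach is not made up. A row lasts 1/12 s, in which the tool goes at most 41.7 mm and 7.16 degrees, less where a joint would pass 70% of its speed; a pose out of reach is approached as far as the arm can. A call is refused whole if a number of a shift passes 4.17 or a number of a turn 7.16, either way. A call with a gripper value outside its range is refused whole. The fingers move at their own pace and stop on an object; "force" is the grip in N (left out, the last holds). Time passes only in rows, so rows that do not move let the fingers close. It gives the time, the measured TCP pose, the force and the opening at its end, in the units of the state.
- env.get_obs(): the state, without advancing time (a new reading comes with each control period).
- env.read_camera(name): name is "scene" or "side" or "wrist"; returns a dict with "image" (400x640x3 uint8, blue, green, red), "fx", "fy", "cx", "cy" (pixels), "rvec" (rotation vector, rad) and "tvec" (3), from world to camera coordinates, as OpenCV has them; the wrist camera has in their place "T_tool_cam" (4x4, takes a point from camera to tool coordinates, whose origin is the TCP and whose axes are the flange's). Camera axes: x right, y down, z forward; pixel columns grow to the right and rows downward; lengths in m; the calibration is good to about 2 mm. A picture is of the moment at which its call begins: read the wrist's pose just before it. There is no depth.
- env.sign_off(): hands the job in, once; it reports no verdict.
The state is a dict: "time_s": time; "qpos": joint angles; "joint_velocities": joint speeds; "effort": joint torques, N m; "tool_pos": TCP position; "tool_rot": TCP orientation; "force": force on the tool from outside, world axes, zero at the start; "wrist_torque": the same for the moment, N m; "grip_width": finger opening in m.
Only numpy, scipy, OpenCV 4.12 (cv2) and the standard library are available. Lean on these libraries where they do the work, as an engineer would, in place of code of your own. Each camera call takes 0.05 s, during which the arm holds its last target. There are 200 camera calls.

## Working session

There is one attempt and no reset: what is moved stays moved. The work goes in short steps, Python scripts to look and compute and a tool call to move; the robot and the scene stay as the last step left them, time stands still between calls to the robot, and variables do not carry over. Pictures are saved under pics/ and viewed, about 12 in all and at most 16, crops included, and the job is handed in when it is done.

Besides the shell and the picture viewer there is one more tool, called after "Emit:" as a command line: name --argument value ..., lists and objects as JSON in quotes. servo_tool: Moves the arm, as the interface text tells. Its arguments: {"type":"object","properties":{"plan":{"type":"array"},"force":{"type":"number"}},"required":["plan"]}

```bash
mkdir -p pics; cat > h.py <<'E'
import numpy as np, cv2
from scipy.spatial.transform import Rotation as R
from cell import env
def cam(name):
    o=env.get_obs(); c=env.read_camera(name)
    if name=='wrist':
        T=np.eye(4); T[:3,:3]=R.from_euler('xyz',o['tool_rot'],degrees=True).as_matrix(); T[:3,3]=o['tool_pos']
        W=T@np.array(c['T_tool_cam'])
    else:
        E=np.eye(4); E[:3,:3]=cv2.Rodrigues(np.array(c['rvec'],float))[0]; E[:3,3]=np.ravel(c['tvec']); W=np.linalg.inv(E)
    c['W']=W; return c
def ray(c,px,z):
    px=np.atleast_2d(px).astype(float)
    d=np.c_[(px[:,0]-c['cx'])/c['fx'],(px[:,1]-c['cy'])/c['fy'],np.ones(len(px))]@c['W'][:3,:3].T
    p=c['W'][:3,3]; return p+d*((z-p[2])/d[:,2])[:,None]
def proj(c,P):
    P=np.atleast_2d(P); q=(P-c['W'][:3,3])@c['W'][:3,:3]
    return np.c_[q[:,0]/q[:,2]*c['fx']+c['cx'],q[:,1]/q[:,2]*c['fy']+c['cy']]
E
python3 - <<'E'
from h import *
o=env.get_obs(); print(o)
for n in ('scene','side','wrist'):
    c=cam(n); cv2.imwrite(f'pics/{n}0.png',c['image']); print(n,c['fx'],c['W'].round(3).tolist())
a=cv2.imread('pics/scene0.png');b=cv2.imread('pics/side0.png')
E
```

```text
{'time_s': 0.0, 'qpos': array([67.4995157 , 18.43826179, -4.0161221 , 83.1756287 ,  1.29734609,
       78.54201358, -3.26192762]), 'joint_velocities': array([-0.04662452, -0.11620124,  0.03391557, -0.02263852, -0.01182752,
        0.07232154,  0.04301686]), 'effort': array([-3.08963001e-05, -4.91299975e+01, -4.03929558e-01, -3.12531567e+01,
       -6.38940535e-02,  4.36324789e-02,  1.99101046e-04]), 'tool_pos': array([ 0.25691192, -0.59645537,  0.2214643 ]), 'tool_rot': array([-1.79889476e+02,  7.99397638e-03,  2.33093588e+01]), 'force': array([-0.30919011,  0.5716365 , -0.06474179]), 'wrist_torque': array([ 0.03583739,  0.01036907, -0.00813519]), 'grip_width': 0.08740130486689716}
scene 381.129597652875 [[0.614, 0.47, -0.634, 1.12], [0.79, -0.371, 0.489, -0.446], [-0.005, -0.801, -0.598, 0.611], [0.0, 0.0, 0.0, 1.0]]
side 366.1871309367846 [[-0.773, -0.399, 0.493, 0.14], [-0.634, 0.489, -0.599, 0.489], [-0.002, -0.776, -0.631, 0.533], [0.0, 0.0, 0.0, 1.0]]
wrist 321.6030278560306 [[0.395, -0.885, -0.245, 0.323], [-0.919, -0.381, -0.105, -0.567], [-0.001, 0.266, -0.964, 0.384], [0.0, 0.0, 0.0, 1.0]]
```

View pics/scene0.png

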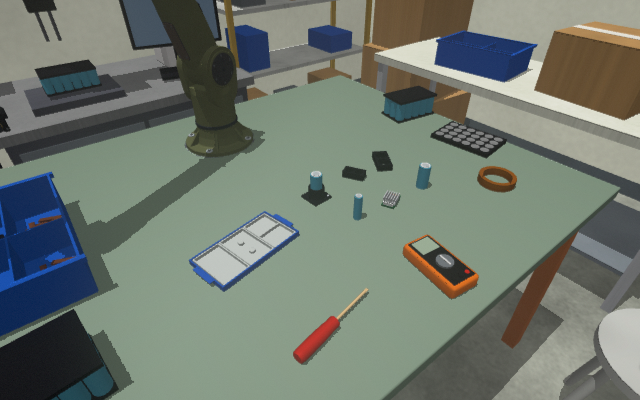

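View pics/side0.png

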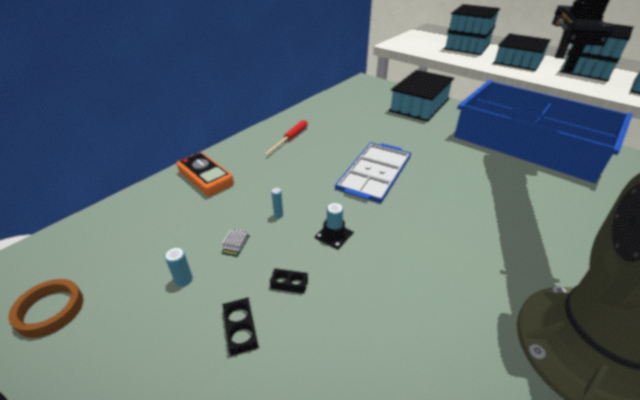

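The scene view shows the stand with its cell at (316,187), the thin cell at (358,207), cell_1 at (424,176) and the board at (391,199). The small bracket is at (354,173), the large one at (382,160), and the tray is around (245,249) with the pegs in the middle box. In the side view the large bracket is at (240,326) and the small one at (289,281).

```bash
python3 - <<'E'
from h import *
A={'cell1':(424,167,.07),'thin':(358,197,.07),'cell2':(316,174,.076),'board':(391,198,.015),'small':(354,172,.02),'big':(382,160,.02),'pegL':(239,252,.008),'pegR':(252,244,.008),'trayc':(245,249,.01)}
B={'cell1':(176,254,.07),'thin':(277,191,.07),'cell2':(335,209,.076),'board':(235,240,.015),'small':(289,279,.02),'big':(240,324,.02),'pegL':(382,173,.008),'pegR':(368,169,.008)}
for n,D in (('scene',A),('side',B)):
    c=cam(n)
    for k,(u,v,z) in D.items(): print(n,k,ray(c,(u,v),z).round(3))
    x0,x1,y0,y1=(170,440,140,300) if n=='scene' else (150,420,130,360)
    im=c['image'][y0:y1,x0:x1]; cv2.imwrite(f'pics/{n}_crop.png',cv2.resize(im,None,fx=2.9 if n=='scene' else 2.6,fy=2.9 if n=='scene' else 2.6,interpolation=cv2.INTER_CUBIC))
E
```

```text
scene cell1 [[0.609 0.307 0.07 ]]
scene thin [[0.599 0.078 0.07 ]]
scene cell2 [[0.465 0.055 0.076]]
scene board [[0.603 0.196 0.015]]
scene small [[0.455 0.199 0.02 ]]
scene big [[0.458 0.31  0.02 ]]
scene pegL [[ 0.528 -0.212  0.008]]
scene pegR [[ 0.523 -0.176  0.008]]
scene trayc [[ 0.53  -0.197  0.01 ]]
side cell1 [[0.598 0.319 0.07 ]]
side thin [[0.588 0.086 0.07 ]]
side cell2 [[0.457 0.061 0.076]]
side board [[0.595 0.203 0.015]]
side small [[0.443 0.209 0.02 ]]
side big [[0.442 0.322 0.02 ]]
side pegL [[ 0.497 -0.185  0.008]]
side pegR [[ 0.534 -0.178  0.008]]
```

View pics/scene_crop.png

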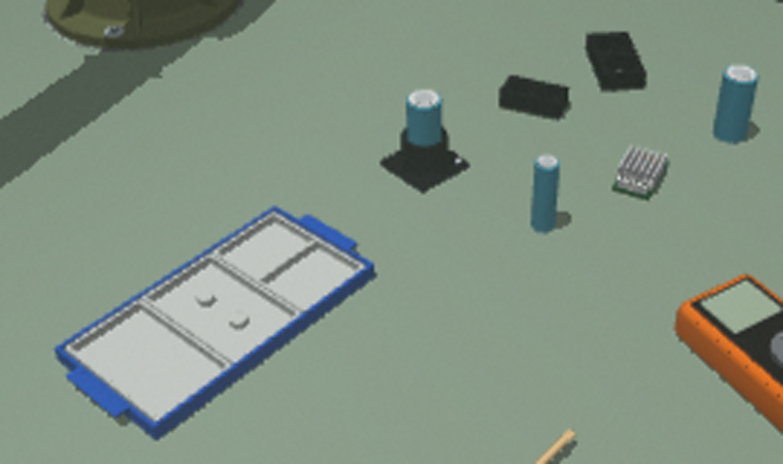

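The crop shows the tray's boxes in order: plain at the lower left, pegs in the middle, divided at the upper right. I'll move the wrist camera over the tray.

Emit:
servo_tool --plan '[[1, [3.05, -2.4, -0.3], [0, 0, 0]], [1, [3.05, -2.4, -0.3], [0, 0, 0]], [1, [3.05, -2.4, -0.3], [0, 0, 0]], [1, [3.05, -2.4, -0.3], [0, 0, 0]], [1, [3.05, -2.4, -0.3], [0, 0, 0]], [1, [3.05, -2.4, -0.3], [0, 0, 0]], [1, [3.05, -2.4, -0.3], [0, 0, 0]], [1, [3.05, -2.4, -0.3], [0, 0, 0]], [1, [3.05, -2.4, -0.3], [0, 0, 0]], [1, [3.05, -2.4, -0.3], [0, 0, 0]], [1, [3.05, -2.4, -0.3], [0, 0, 0]], [1, [3.05, -2.4, -0.3], [0, 0, 0]], [1, [3.05, -2.4, -0.3], [0, 0, 0]], [1, [0, 0, 0], [0, 0, 0]], [1, [0, 0, 0], [0, 0, 0]], [1, [0, 0, 0], [0, 0, 0]]]'

```text
time_s: 1.58
tool_pos: [0.5064, -0.1326, 0.2589]
tool_rot: [-180.0, 0.1, 23.1]
force: [-0.5, -0.2, 0.7]
grip_width: 0.0868
```

```bash
python3 - <<'E'
from h import *
c=cam('wrist'); cv2.imwrite('pics/w1.png',c['image']); print(c['W'].round(3).tolist(),env.get_obs()['tool_pos'],env.get_obs()['tool_rot'],env.get_obs()['qpos'])
E
```

```text
[[0.392, -0.886, -0.246, 0.573], [-0.92, -0.378, -0.105, -0.103], [0.0, 0.267, -0.964, 0.421], [0.0, 0.0, 0.0, 1.0]] [ 0.50601998 -0.13362098  0.2588135 ] [-1.79986367e+02  1.02084470e-01  2.30165348e+01] [ 38.1788734    3.38339633 -27.30048418  96.95065577   1.62073756
  80.13828993 -56.34456318]
```

View pics/w1.png

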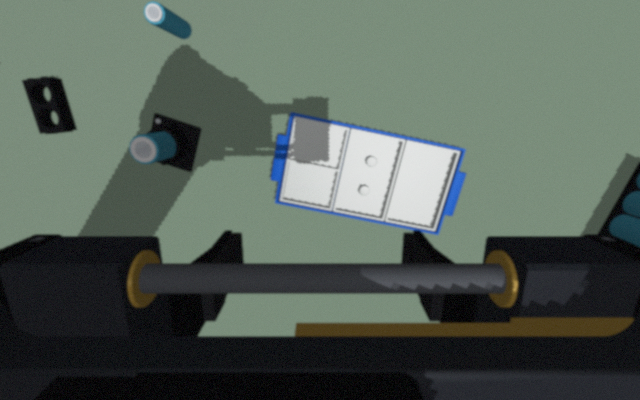

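The wrist view shows the tray with peg tops at (370,161) and (364,190), its rim corners at (291,113), (463,150), (438,232) and (277,202), and the divided box at the left. cell_2's top is at (144,149), the thin cell's at (154,13), and the small bracket is at (50,105). I'll refine these.

```bash
cat >> h.py <<'E'
def refpt(c,u,v,r=8):  # centroid of dark-edge free bright blob near a point
    pass
def yaw(p,q): return np.degrees(np.arctan2(q[1]-p[1],q[0]-p[0]))
E
python3 - <<'E'
from h import *
c=cam('wrist'); im=c['image']
p=ray(c,[(370,160.5),(364,189.5)],.012); print('pegs',p.round(4),'c',p.mean(0).round(4),'len',np.linalg.norm(p[0]-p[1]),yaw(p[1],p[0]))
q=ray(c,[(291,113),(463,150),(438,232),(277,202)],.01);print(q.round(4),q.mean(0).round(4)); 
for a,b in((0,1),(1,2),(2,3),(3,0)): print(np.linalg.norm(q[a]-q[b]).round(3),yaw(q[a],q[b]).round(1))
print('cell2',ray(c,(144,149),.076).round(4),'thin',ray(c,(154,13),.07).round(4),'small',ray(c,(50,104),.02).round(4))
# white mask of box region
m=((im.min(2)>150)).astype(np.uint8); cs,_=cv2.findContours(m,0,2)
for k in cs:
    if cv2.contourArea(k)>15:
        r=cv2.minAreaRect(k); print(r)
cv2.imwrite('pics/w1c.png',cv2.resize(im[90:250,250:480],None,fx=3,fy=3,interpolation=2))
E
```

```text
pegs [[ 0.5397 -0.185   0.012 ]
 [ 0.5022 -0.1941  0.012 ]] c [ 0.521  -0.1896  0.012 ] len 0.03863157021346683 13.559093228431887
[[ 0.5548 -0.0705  0.01  ]
 [ 0.5979 -0.2887  0.01  ]
 [ 0.4872 -0.3128  0.01  ]
 [ 0.4412 -0.0953  0.01  ]] [ 0.5203 -0.1918  0.01  ]
0.222 -78.8
0.113 -167.7
0.222 101.9
0.116 12.3
cell2 [[0.4619 0.0548 0.076 ]] thin [[0.5928 0.0821 0.07  ]] small [[0.4524 0.1976 0.02  ]]
((368.76922607421875, 174.15383911132812), (167.8754119873047, 85.1144027709961), 11.309932708740234)
((291.5, 130.0), (26.0, 5.0), 90.0)
((152.0, 11.5), (17.0, 16.0), 90.0)
```

View pics/w1c.png

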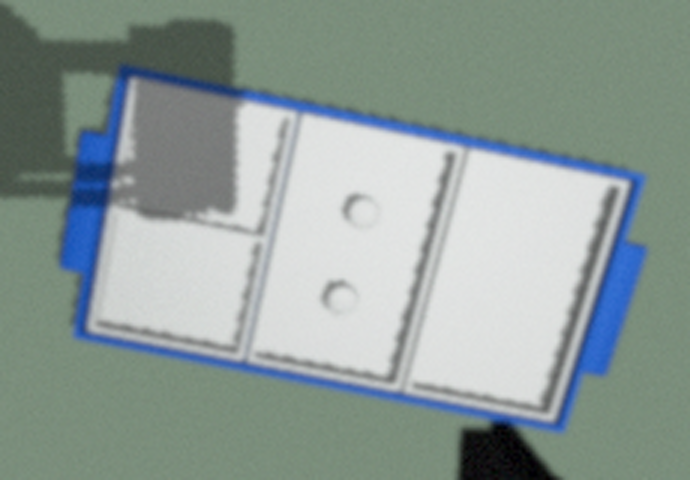

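Tray centre is about (0.521,-0.190) with yaw about 12°. The crop confirms the order: divided (left), pegs, plain. Next is a closer look at cell_2.

Emit:
servo_tool --plan '[[1, [0.4, -3.6, 1.0], [0, 0, 0]], [1, [0.4, -3.6, 1.0], [0, 0, 0]], [1, [0.4, -3.6, 1.0], [0, 0, 0]], [1, [0.4, -3.6, 1.0], [0, 0, 0]], [1, [0.4, -3.6, 1.0], [0, 0, 0]], [1, [0, 0, 0], [0, 0, 5.5]], [1, [0, 0, 0], [0, 0, 5.5]], [1, [0, 0, 0], [0, 0, 0]], [1, [0, 0, 0], [0, 0, 0]], [1, [0, 0, 0], [0, 0, 0]]]'

```text
time_s: 2.52
tool_pos: [0.451, 0.0272, 0.2046]
tool_rot: [179.7, 0.2, 9.7]
force: [0.5, -0.1, -0.9]
grip_width: 0.0872
```

```bash
cat >> h.py <<'E'
def tops(c,z,mn=60):
    im=c['image'].astype(int); m=((im.min(2)>135)&(im.max(2)-im.min(2)<40)).astype(np.uint8)
    for k in cv2.findContours(m,0,2)[0]:
        if cv2.contourArea(k)>mn:
            (u,v),d,a=cv2.minAreaRect(k); print('px',round(u),round(v),'size',np.round(d,1),'world',ray(c,(u,v),z).round(4)[0])
def goto(t,yw=None):
    o=env.get_obs(); p=np.array(o['tool_pos']); M=R.from_euler('xyz',o['tool_rot'],degrees=True)
    print('pos',p.round(4),'rot',np.round(o['tool_rot'],1),'shift cm',(M.inv().apply(np.array(t)-p)*100).round(2))
E
python3 - <<'E'
from h import *
c=cam('wrist'); cv2.imwrite('pics/w2.png',c['image']); tops(c,.076); goto([.462,.055,.1])
E
```

```text
px 292 175 size [28. 29.] world [0.4611 0.0574 0.076 ]
px 531 146 size [100.9 211.3] world [ 0.5235 -0.1514  0.076 ]
px 175 16 size [ 3.7 41.8] world [0.5743 0.1689 0.076 ]
px 282 12 size [21. 19.] world [0.5918 0.0836 0.076 ]
px 177 8 size [10. 51.] world [0.5808 0.1677 0.076 ]
px 165 4 size [ 3.5 31.3] world [0.5821 0.1772 0.076 ]
pos [0.4511 0.0269 0.2046] rot [179.7   0.2   9.7] shift cm [ 1.59 -2.65 10.44]
```

View pics/w2.png

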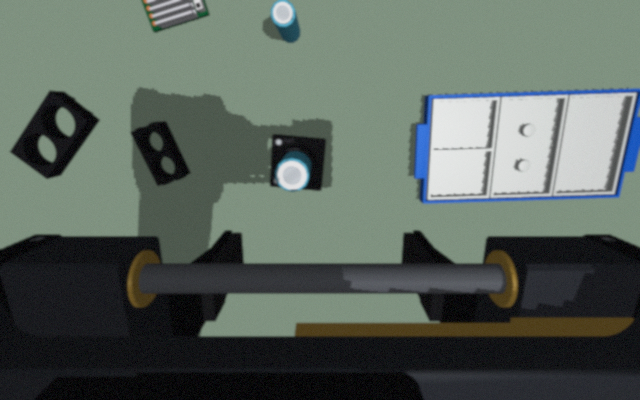

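The wrist view shows cell_2's top at (292,175), which gives (0.461,0.057). I can see both brackets (large at (55,135), small at (160,152)), the thin cell at (283,12) and the board at (175,10).

Emit:
servo_tool --plan '[[1, [1.5, -2.8, 0], [0, 0, -2.2]], [1, [0, 0, 0], [0, 0, 0]], [1, [0, 0, 2.5], [0, 0, 0]], [1, [0, 0, 2.5], [0, 0, 0]], [1, [0, 0, 2.5], [0, 0, 0]], [1, [0, 0, 0], [0, 0, 0]], [1, [0, 0, 0], [0, 0, 0]]]'

```text
time_s: 3.15
tool_pos: [0.466, 0.0524, 0.1297]
tool_rot: [179.7, -0.2, 11.9]
force: [0.4, 1.1, 0.0]
grip_width: 0.087
```

```bash
python3 - <<'E'
from h import *
goto([.4612,.0568,.046])
E
```

```text
pos [0.466  0.0524 0.1297] rot [179.7  -0.2  11.9] shift cm [-0.4  -0.58  8.36]
```

Emit:
servo_tool --plan '[[1, [-0.4, -0.6, 0], [0.3, 0, 0]], [1, [0, 0, 0], [0, 0, 0]], [1, [0, 0, 1.7], [0, 0, 0]], [1, [0, 0, 1.7], [0, 0, 0]], [1, [0, 0, 1.7], [0, 0, 0]], [1, [0, 0, 1.7], [0, 0, 0]], [1, [0, 0, 1.2], [0, 0, 0]], [1, [0, 0, 0], [0, 0, 0]], [1, [0, 0, 0], [0, 0, 0]]]'

```text
time_s: 3.9
tool_pos: [0.4712, 0.0572, 0.06]
tool_rot: [179.6, -1.4, 11.8]
force: [0.5, 0.3, -0.0]
grip_width: 0.087
```

```bash
python3 - <<'E'
from h import *
goto([.4612,.0568,.046])
E
```

```text
pos [0.4712 0.0572 0.06  ] rot [179.6  -1.4  11.8] shift cm [-1.02 -0.18  1.38]
```

Emit:
servo_tool --plan '[[1, [-1.0, -0.2, 0], [0, 1.4, 0]], [1, [-0.5, 0, 0], [0, 0.5, 0]], [1, [0, 0, 0], [0, 0, 0]], [1, [0, 0, 0], [0, 0, 0]]]'

```text
time_s: 4.23
tool_pos: [0.4599, 0.0561, 0.0648]
tool_rot: [179.5, -3.8, 11.8]
force: [0.4, -0.1, -0.4]
grip_width: 0.0874
```

```bash
python3 - <<'E'
from h import *
goto([.4612,.0568,.046]); print(env.get_obs()['qpos'].round(1))
E
```

```text
pos [0.4599 0.0561 0.0648] rot [179.5  -3.8  11.8] shift cm [ 0.02 -0.06  1.88]
[ 28.7   3.2 -39.7 121.1   3.1  52.7 -90.9]
```

Emit:
servo_tool --plan '[[1, [0, 0, 0.3], [0.5, -3.8, 0]], [1, [0, 0, 0], [0, 0, 0]], [1, [0, 0, 0], [0, 0, 0]]]'

```text
time_s: 4.48
tool_pos: [0.4621, 0.0557, 0.064]
tool_rot: [179.9, -0.1, 11.8]
force: [-0.6, 0.8, -1.1]
grip_width: 0.0871
```

```bash
python3 - <<'E'
from h import *
goto([.4612,.0568,.046]); print(env.get_obs()['qpos'].round(1))
E
```

```text
pos [0.4621 0.0557 0.064 ] rot [ 1.799e+02 -1.000e-01  1.180e+01] shift cm [-0.07 -0.13  1.8 ]
[ 27.9   7.  -39.7 117.9   5.5  56.8 -92.8]
```

Emit:
servo_tool --plan '[[1, [-0.1, -0.1, 0.6], [0, 0, 0]], [1, [-0.1, 0, 0.6], [0, 0, 0]], [1, [0, 0, 0.5], [0, 0, 0]], [1, [0, 0, 0], [0, 0, 0]], [1, [0, 0, 0], [0, 0, 0]]]'

```text
time_s: 4.9
tool_pos: [0.4598, 0.0564, 0.0457]
tool_rot: [179.8, -0.3, 11.8]
force: [0.1, 0.6, -0.3]
grip_width: 0.087
```

```bash
python3 - <<'E'
from h import *
goto([.4612,.0568,.046]); c=cam('side'); print(proj(c,[[.4612,.0568,.076]]))
cv2.imwrite('pics/s2.png',cv2.resize(c['image'][130:270,250:420],None,fx=4,fy=4,interpolation=2))
E
```

```text
pos [0.4598 0.0564 0.0457] rot [179.8  -0.3  11.8] shift cm [ 0.15 -0.01 -0.03]
[[334.69475276 206.84017301]]
```

View pics/s2.png

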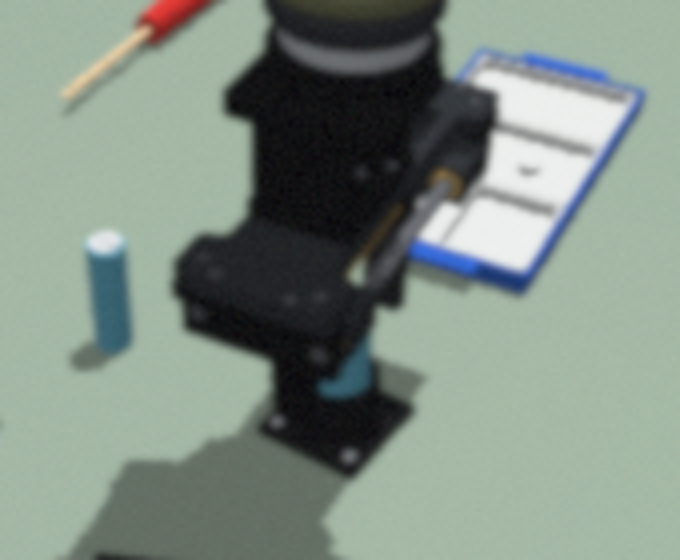

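The jaws straddle the cell, so I'll close.

Emit:
servo_tool --plan '[[0.3, [0, 0, 0], [0, 0, 0]], [0.2, [0, 0, 0], [0, 0, 0]], [0.2, [0, 0, 0], [0, 0, 0]], [0.2, [0, 0, 0], [0, 0, 0]], [0.2, [0, 0, 0], [0, 0, 0]], [0.2, [0, 0, 0], [0, 0, 0]], [0.2, [0, 0, 0], [0, 0, 0]]]' --force 20

```text
time_s: 5.53
tool_pos: [0.4601, 0.0563, 0.0464]
tool_rot: [179.8, -0.4, 11.8]
force: [-0.5, -0.6, 0.1]
grip_width: 0.0487
```

Emit:
servo_tool --plan '[[0.2, [0, 0, 0], [0, 0, 0]], [0.2, [0, 0, 0], [0, 0, 0]], [0.2, [0, 0, 0], [0, 0, 0]], [0.2, [0, 0, 0], [0, 0, 0]], [0.2, [0, 0, 0], [0, 0, 0]]]' --force 20

```text
time_s: 5.95
tool_pos: [0.4602, 0.0563, 0.0465]
tool_rot: [179.8, -0.4, 11.8]
force: [-0.1, -0.3, -0.3]
grip_width: 0.0314
```

Gripped at 32 mm. Now a slow, straight lift.

Emit:
servo_tool --plan '[[0.2, [0, 0, -0.6], [0, 0, 0]], [0.2, [0, 0, -0.6], [0, 0, 0]], [0.2, [0, 0, -0.6], [0, 0, 0]], [0.2, [0, 0, -0.6], [0, 0, 0]], [0.2, [0, 0, 0], [0, 0, 0]]]'

```text
time_s: 6.37
tool_pos: [0.4593, 0.0565, 0.0723]
tool_rot: [179.8, -0.3, 11.8]
force: [0.3, 0.1, -1.8]
grip_width: 0.0313
```

Emit:
servo_tool --plan '[[0.2, [0.1, 0, -0.8], [0, 0, 0]], [0.2, [0, 0, -0.8], [0, 0, 0]], [0.2, [0, 0, -1.5], [0, 0, 0]], [0.2, [0, 0, -2], [0, 0, 0]], [0.2, [0, 0, -2], [0, 0, 0]], [0.2, [0, 0, -1.5], [0, 0, 0]], [0.2, [0, 0, 0], [0, 0, 0]]]'

```text
time_s: 6.95
tool_pos: [0.4589, 0.0574, 0.1653]
tool_rot: [179.8, -0.3, 11.9]
force: [1.1, 0.7, -1.7]
grip_width: 0.0316
```

```bash
python3 - <<'E'
from h import *
goto([.480,-.1255,.14]); c=cam('side'); tops(c,.076,20)
cv2.imwrite('pics/s3.png',cv2.resize(c['image'][110:270,220:420],None,fx=3.5,fy=3.5,interpolation=2))
E
```

```text
pos [0.4589 0.0574 0.1653] rot [179.8  -0.3  11.9] shift cm [-1.72 18.32  2.57]
px 212 174 size [ 9.5 22.7] world [0.7338 0.1365 0.076 ]
px 200 162 size [ 5. 10.] world [0.7915 0.1264 0.076 ]
px 374 168 size [42.3 61.1] world [ 0.4743 -0.1022  0.076 ]
px 320 199 size [399. 639.] world [0.4982 0.058  0.076 ]
```

View pics/s3.png

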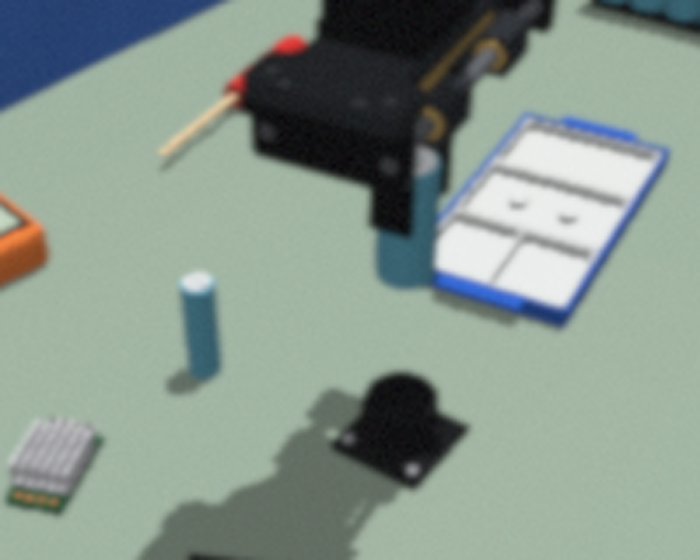

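The cell is held, and the stand is upright and unmoved. Carrying the cell to the near pocket (0.480,-0.1255).

Emit:
servo_tool --plan '[[0.2, [-0.3, 2.0, 0], [0, 0, 0]], [0.2, [-0.3, 3.0, 0], [0, 0, 0]], [0.2, [-0.3, 3.0, 0], [0, 0, 0]], [0.2, [-0.3, 3.0, 0], [0, 0, 0]], [0.2, [-0.3, 3.0, 0.5], [0, 0, 0]], [0.2, [-0.2, 3.0, 0.5], [0, 0, 0]], [0.2, [0, 1.3, 0.5], [0, 0, 0]], [0.2, [0, 0, 0], [0, 0, 0]], [0.2, [0, 0, 0], [0, 0, 0]]]'

```text
time_s: 7.75
tool_pos: [0.476, -0.129, 0.141]
tool_rot: [-179.8, 0.3, 12.3]
force: [0.8, 0.2, -1.7]
grip_width: 0.0314
```

```bash
python3 - <<'E'
from h import *
goto([.480,-.1255,.048])
E
```

```text
pos [ 0.476 -0.129  0.141] rot [-179.8    0.3   12.3] shift cm [ 0.51 -0.23  9.29]
```

Emit:
servo_tool --plan '[[0.2, [0.5, -0.2, 0.5], [0, 0, 0]], [0.2, [0, 0, 1.5], [0, 0, 0]], [0.2, [0, 0, 1.7], [0, 0, 0]], [0.2, [0, 0, 1.7], [0, 0, 0]], [0.2, [0, 0, 1.5], [0, 0, 0]], [0.2, [0, 0, 1], [0, 0, 0]], [0.2, [0, 0, 0], [0, 0, 0]], [0.2, [0, 0, 0], [0, 0, 0]]]'

```text
time_s: 8.42
tool_pos: [0.4829, -0.1081, 0.0585]
tool_rot: [-179.6, 0.1, 13.4]
force: [0.2, -0.3, -0.7]
grip_width: 0.0315
```

```bash
python3 - <<'E'
from h import *
goto([.480,-.1255,.0465])
E
```

```text
pos [ 0.4829 -0.1081  0.0585] rot [-1.796e+02  1.000e-01  1.340e+01] shift cm [-0.69  1.64  1.19]
```

Emit:
servo_tool --plan '[[0.2, [-0.5, 1.2, 0], [-0.4, 0, 1.4]], [0.2, [-0.2, 0.4, 0], [0, 0, 0]], [0.2, [0, 0, 0], [0, 0, 0]], [0.2, [0, 0, 0], [0, 0, 0]]]'

```text
time_s: 8.75
tool_pos: [0.4815, -0.1262, 0.0611]
tool_rot: [179.8, -0.1, 12.0]
force: [0.5, 0.2, -1.1]
grip_width: 0.0316
```

```bash
python3 - <<'E'
from h import *
goto([.480,-.1255,.0465]); print(env.get_obs()['qpos'].round(1),env.get_obs()['force'])
E
```

```text
pos [ 0.4815 -0.1262  0.0611] rot [ 1.798e+02 -1.000e-01  1.200e+01] shift cm [-0.14 -0.1   1.46]
[ 38.3  10.2 -28.7 114.2   5.9  56.9 -71.2] [ 0.51321169  0.17406913 -1.06563441]
```

Position is good. Lowering slowly with pauses.

Emit:
servo_tool --plan '[[0.2, [-0.1, -0.1, 0.5], [0, 0, 0]], [0.2, [0, 0, 0.3], [0, 0, 0]], [0.2, [0, 0, 0.3], [0, 0, 0]], [0.2, [0, 0, 0], [0, 0, 0]], [0.2, [0, 0, 0], [0, 0, 0]]]'

```text
time_s: 9.17
tool_pos: [0.481, -0.1264, 0.0503]
tool_rot: [179.8, -0.2, 11.9]
force: [-0.4, -0.6, -0.6]
grip_width: 0.0317
```

Emit:
servo_tool --plan '[[0.2, [0, 0, 0.25], [0, 0, 0]], [0.2, [0, 0, 0.1], [0, 0, 0]], [0.2, [0, 0, 0], [0, 0, 0]], [0.2, [0, 0, 0], [0, 0, 0]]]'

```text
time_s: 9.5
tool_pos: [0.4809, -0.126, 0.0461]
tool_rot: [179.8, -0.2, 11.9]
force: [-0.5, 0.1, -0.7]
grip_width: 0.0317
```

Emit:
servo_tool --plan '[[0.2, [0, 0, 0.1], [0, 0, 0]], [0.2, [0, 0, 0], [0, 0, 0]], [0.5, [0, 0, 0], [0, 0, 0]], [0.6, [0, 0, 0], [0, 0, 0]], [0.7, [0, 0, 0], [0, 0, 0]], [0.8, [0, 0, 0], [0, 0, 0]], [0.8, [0, 0, 0], [0, 0, 0]], [0.8, [0, 0, 0], [0, 0, 0]], [0.8, [0, 0, 0], [0, 0, 0]], [0.8, [0, 0, 0], [0, 0, 0]]]'

```text
time_s: 10.33
tool_pos: [0.4826, -0.1264, 0.0465]
tool_rot: [179.7, -0.4, 11.9]
force: [-0.6, -0.9, 0.7]
grip_width: 0.0686
```

Emit:
servo_tool --plan '[[1, [0, 0, -0.8], [0, 0, 0]], [1, [0, 0, -1.0], [0, 0, 0]], [1, [0, 0, -1.5], [0, 0, 0]], [1, [0, 0, -2], [0, 0, 0]], [1, [0, 0, -2.5], [0, 0, 0]], [1, [0, 0, -3], [0, 0, 0]], [1, [0, 0, -3], [0, 0, 0]], [1, [0.8, -2, 0], [0, 0, 0]], [1, [1.5, -3.5, 0], [0, 0, 0]], [1, [1.5, -3.5, 0], [0, 0, 0]], [1, [1.5, -3.5, 0], [0, 0, 0]], [1, [1.5, -3.5, 0], [0, 0, 0]], [1, [1.5, -3.5, 0], [0, 0, 0]], [1, [1.5, -3.5, 0], [0, 0, 0]], [1, [1.5, -3.5, 0], [0, 0, 0]], [1, [1.5, -3.5, 0], [0, 0, 0]], [1, [1.5, -3.5, 0], [0, 0, 0]], [1, [0, 0, 0], [0, 0, 0]], [1, [0, 0, 0], [0, 0, 0]]]'

```text
time_s: 11.92
tool_pos: [0.5586, 0.2457, 0.211]
tool_rot: [179.4, -1.5, 11.4]
force: [0.3, -1.2, -1.1]
grip_width: 0.087
```

```bash
python3 - <<'E'
from h import *
goto([.605,.31,.2]); c=cam('wrist'); cv2.imwrite('pics/w3.png',c['image']); tops(c,.07)
E
```

```text
pos [0.5586 0.2457 0.211 ] rot [179.4  -1.5  11.4] shift cm [ 5.79 -5.4   1.19]
px 628 241 size [10. 22.] world [ 0.5691 -0.0714  0.07  ]
px 490 188 size [15. 17.] world [0.5938 0.0856 0.07  ]
px 370 155 size [33.5 46. ] world [0.6029 0.2075 0.07  ]
px 251 130 size [28.2 26.4] world [0.6033 0.3212 0.07  ]
px 520 4 size [ 8. 25.] world [0.7528 0.1119 0.07  ]
```

View pics/w3.png

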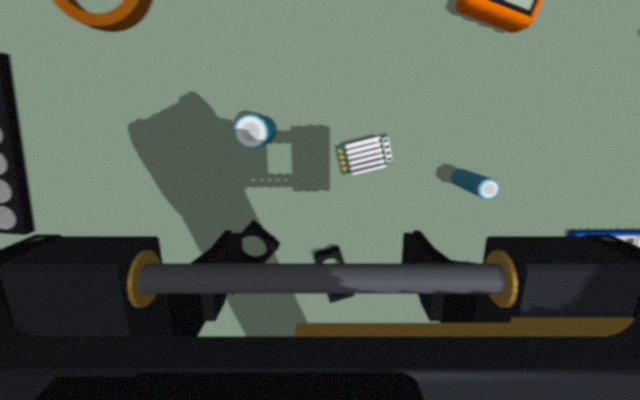

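The wrist view shows cell_1's top at (251,130), the board at (365,155) with its connector on the right end at (388,147), and the thin cell at (489,188). cell_1 works out to about (0.603,0.321).

Emit:
servo_tool --plan '[[1, [3.0, -3.0, 0], [0.6, -1.5, 0]], [1, [2.7, -3.2, 0.5], [0, 0, 0]], [1, [0, -0.5, 2], [0, 0, 0]], [1, [0, 0, 3], [0, 0, 0]], [1, [0, 0, 2], [0, 0, 0]], [1, [0, 0, 0], [0, 0, 0]], [1, [0, 0, 0], [0, 0, 0]]]'

```text
time_s: 12.55
tool_pos: [0.6, 0.3096, 0.1342]
tool_rot: [179.4, 0.2, 10.7]
force: [-0.9, 0.8, 1.0]
grip_width: 0.0871
```

```bash
python3 - <<'E'
from h import *
goto([.603,.320,.0405]); c=cam('wrist'); tops(c,.07)
E
```

```text
pos [0.6    0.3096 0.1342] rot [179.4   0.2  10.7] shift cm [ 0.53 -1.07  9.36]
px 226 325 size [28.6 37.5] world [0.4903 0.3685 0.07  ]
px 374 308 size [25. 99.] world [0.5281 0.2529 0.07  ]
px 308 206 size [33. 36.] world [0.6031 0.3207 0.07  ]
px 622 18 size [36. 34.] world [0.7622 0.1458 0.07  ]
px 400 130 size [261. 478.] world [0.6679 0.2676 0.07  ]
px 111 26 size [51. 76.] world [0.6971 0.4633 0.07  ]
px 90 131 size [285.1 167.3] world [0.6283 0.4766 0.07  ]
```

Emit:
servo_tool --plan '[[1, [0.5, -1.1, 0], [0.6, 0, 0]], [1, [0, 0, 0], [0, 0, 0]], [1, [0, 0, 1.0], [0, 0, 0]], [1, [0, 0, 1.0], [0, 0, 0]], [1, [0, 0, 0.8], [0, 0, 0]], [1, [0, 0, 0], [0, 0, 0]], [1, [0, 0, 0], [0, 0, 0]]]'

```text
time_s: 13.18
tool_pos: [0.6072, 0.3209, 0.1108]
tool_rot: [-179.9, -0.3, 10.4]
force: [-0.4, 0.4, -0.6]
grip_width: 0.0867
```

```bash
python3 - <<'E'
from h import *
goto([.603,.3205,.0405])
E
```

```text
pos [0.6072 0.3209 0.1108] rot [-179.9   -0.3   10.4] shift cm [-0.46 -0.03  7.03]
```

Emit:
servo_tool --plan '[[1, [-0.5, 0, 1.0], [0, 0, 0]], [1, [0, 0, 1.2], [0, 0, 0]], [1, [0, 0, 1.2], [0, 0, 0]], [1, [0, 0, 1.2], [0, 0, 0]], [1, [0, 0, 1.0], [0, 0, 0]], [1, [0, 0, 0.5], [0, 0, 0]], [1, [0, 0, 0], [0, 0, 0]], [1, [0, 0, 0], [0, 0, 0]]]'

```text
time_s: 13.85
tool_pos: [0.6003, 0.3191, 0.0406]
tool_rot: [-180.0, -0.1, 10.4]
force: [0.1, -0.6, -0.6]
grip_width: 0.0871
```

```bash
python3 - <<'E'
from h import *
goto([.603,.3205,.0405])
E
```

```text
pos [0.6003 0.3191 0.0406] rot [-1.80e+02 -1.00e-01  1.04e+01] shift cm [ 0.29 -0.09  0.01]
```

Emit:
servo_tool --plan '[[1, [0.25, -0.1, 0], [0, 0, 0]], [0.2, [0, 0, 0], [0, 0, 0]], [0.2, [0, 0, 0], [0, 0, 0]], [0.2, [0, 0, 0], [0, 0, 0]], [0.2, [0, 0, 0], [0, 0, 0]], [0.2, [0, 0, 0], [0, 0, 0]], [0.2, [0, 0, 0], [0, 0, 0]], [0.2, [0, 0, 0], [0, 0, 0]], [0.2, [0, 0, 0], [0, 0, 0]], [0.2, [0, 0, 0], [0, 0, 0]], [0.2, [0, 0, 0], [0, 0, 0]], [0.2, [0, 0, 0], [0, 0, 0]]]' --force 20

```text
time_s: 14.85
tool_pos: [0.6049, 0.3219, 0.0439]
tool_rot: [-179.9, -0.4, 10.4]
force: [-0.2, -0.3, 0.7]
grip_width: 0.0316
```

Emit:
servo_tool --plan '[[0.2, [0, 0, -1], [0, 0, 0]], [0.2, [0, 0, -1.5], [0, 0, 0]], [0.2, [0, 0, -2], [0, 0, 0]], [0.2, [0, 0, -3], [0, 0, 0]], [0.2, [0, 0, -3], [0, 0, 0]], [0.2, [0, 0, -2.5], [0, 0, 0]], [0.2, [0, 0, -1], [0, 0, 0]], [0.2, [-0.5, 1.0, 0], [0, 0, 0]], [0.2, [-1.0, 2.0, 0], [0, 0, 0]], [0.2, [-1.1, 3.0, 0], [0, 0, 0]], [0.2, [-1.1, 3.0, 0], [0, 0, 0]], [0.2, [-1.1, 3.0, 0], [0, 0, 0]], [0.2, [-1.1, 3.0, 0], [0, 0, 0]], [0.2, [-1.1, 3.0, 0], [0, 0, 0]], [0.2, [-1.1, 3.0, 0], [0, 0, 0]], [0.2, [-1.1, 3.0, 0], [0, 0, 0]], [0.2, [-1.1, 3.0, 0], [0, 0, 0]], [0.2, [-1.1, 3.0, 0], [0, 0, 0]], [0.2, [0, 0, 0], [0, 0, 0]], [0.2, [0, 0, 0], [0, 0, 0]]]'

```text
time_s: 16.52
tool_pos: [0.5272, -0.0181, 0.1794]
tool_rot: [-179.9, 1.0, 10.3]
force: [0.8, 1.2, -0.2]
grip_width: 0.0316
```

```bash
python3 - <<'E'
from h import *
goto([.532,-.1145,.14]); c=cam('wrist'); tops(c,.075)
E
```

```text
pos [ 0.5272 -0.0181  0.1794] rot [-179.9    1.    10.3] shift cm [-1.18  9.58  3.94]
px 543 314 size [39. 44.] world [ 0.4486 -0.2472  0.075 ]
px 322 308 size [26. 74.] world [ 0.4177 -0.0369  0.075 ]
px 103 314 size [39. 48.] world [0.3728 0.1694 0.075 ]
px 322 297 size [ 6. 34.] world [ 0.4295 -0.0348  0.075 ]
px 322 256 size [12. 45.] world [ 0.4714 -0.0268  0.075 ]
px 9 182 size [21.5  8.5] world [0.4915 0.2464 0.075 ]
px 484 210 size [211.  98.] world [ 0.5399 -0.1582  0.075 ]
px 307 152 size [ 4. 31.] world [0.5617 0.0017 0.075 ]
px 213 94 size [19. 18.] world [0.5934 0.0818 0.075 ]
px 320 130 size [261. 639.] world [ 0.581  -0.0053  0.075 ]
```

Emit:
servo_tool --plan '[[0.2, [-0.4, 2.5, 0], [0, 1, -0.8]], [0.2, [-0.4, 3.0, 0], [0, 0, -0.8]], [0.2, [-0.4, 3.0, 0], [0, 0, 0]], [0.2, [0, 1, 0], [0, 0, 0]], [0.2, [0, 0, 0], [0, 0, 0]], [0.2, [0, 0, 0], [0, 0, 0]], [0.2, [0, 0, 1], [0, 0, 0]], [0.2, [0, 0, 1], [0, 0, 0]], [0.2, [0, 0, 0], [0, 0, 0]], [0.2, [0, 0, 0], [0, 0, 0]]]'

```text
time_s: 17.4
tool_pos: [0.5316, -0.1039, 0.1525]
tool_rot: [-179.5, 0.3, 13.0]
force: [-0.1, 0.0, -0.6]
grip_width: 0.0313
```

```bash
python3 - <<'E'
from h import *
goto([.532,-.1145,.07]); c=cam('wrist'); cv2.imwrite('pics/w4.png',c['image'])
E
```

```text
pos [ 0.5316 -0.1039  0.1525] rot [-179.5    0.3   13. ] shift cm [-0.15  1.12  8.24]
```

View pics/w4.png

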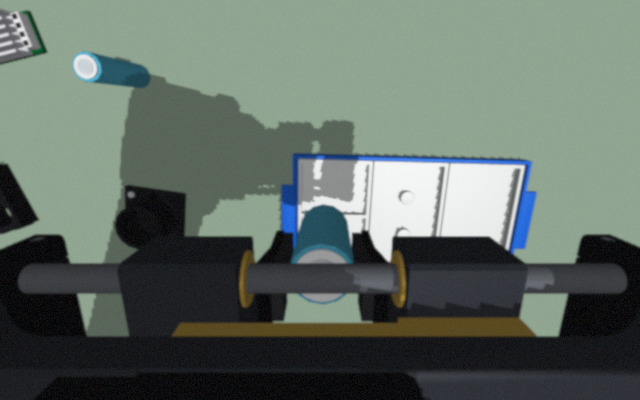

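cell_1 is held upright between the jaws, with the divided box just beyond it.

Emit:
servo_tool --plan '[[0.2, [-0.1, 1.1, 1], [-0.5, 0, 1]], [0.2, [0, 0, 1.2], [0, 0, 0]], [0.2, [0, 0.2, 1.2], [0, 0, 0]], [0.2, [0, 0.2, 1.2], [0, 0, 0]], [0.2, [0, 0.2, 1.0], [0, 0, 0]], [0.2, [0, 0, 0.8], [0, 0, 0]], [0.2, [0, 0, 0], [0, 0, 0]], [0.2, [0, 0, 0], [0, 0, 0]]]'

```text
time_s: 18.12
tool_pos: [0.533, -0.1214, 0.0798]
tool_rot: [-179.9, 0.5, 12.0]
force: [-0.1, 0.0, -0.8]
grip_width: 0.0313
```

```bash
python3 - <<'E'
from h import *
goto([.532,-.1145,.05])
E
```

```text
pos [ 0.533  -0.1214  0.0798] rot [-179.9    0.5   12. ] shift cm [ 0.07 -0.69  2.98]
```

Emit:
servo_tool --plan '[[0.2, [0, -0.7, 0.6], [0, 0.5, 0]], [0.2, [0, 0, 0.6], [0, 0, 0]], [0.2, [0, 0, 0.4], [0, 0, 0]], [0.2, [0, 0, 0.2], [0, 0, 0]], [0.2, [0, 0, 0], [0, 0, 0]], [0.2, [0, 0, 0], [0, 0, 0]]]'

```text
time_s: 18.62
tool_pos: [0.5324, -0.1132, 0.0612]
tool_rot: [180.0, -0.2, 12.0]
force: [-0.2, 0.1, -1.7]
grip_width: 0.0315
```

```bash
python3 - <<'E'
from h import *
goto([.532,-.1145,.05]); print(env.get_obs()['force'])
E
```

```text
pos [ 0.5324 -0.1132  0.0612] rot [180.   -0.2  12. ] shift cm [-0.06  0.12  1.12]
[-0.15709189  0.12410548 -1.70286141]
```

Emit:
servo_tool --plan '[[0.2, [0, 0.1, 0.5], [0, 0, 0]], [0.2, [0, 0, 0.3], [0, 0, 0]], [0.2, [0, 0, 0.2], [0, 0, 0]], [0.2, [0, 0, 0], [0, 0, 0]], [0.2, [0, 0, 0], [0, 0, 0]]]'

```text
time_s: 19.03
tool_pos: [0.5334, -0.1148, 0.0509]
tool_rot: [179.9, -0.3, 12.0]
force: [0.4, -0.1, -1.8]
grip_width: 0.0313
```

Emit:
servo_tool --plan '[[0.2, [0, 0, 0.1], [0, 0, 0]], [0.2, [0, 0, 0.1], [0, 0, 0]], [0.2, [0, 0, 0], [0, 0, 0]]]'

```text
time_s: 19.28
tool_pos: [0.5337, -0.1149, 0.049]
tool_rot: [179.9, -0.3, 12.0]
force: [0.5, -0.6, -0.6]
grip_width: 0.0314
```

Emit:
servo_tool --plan '[[0.2, [0, 0, 0.15], [0, 0, 0]], [0.2, [0, 0, 0.15], [0, 0, 0]], [0.2, [0, 0, 0], [0, 0, 0]]]'

```text
time_s: 19.53
tool_pos: [0.5352, -0.1156, 0.049]
tool_rot: [179.8, -0.4, 12.0]
force: [0.1, -0.3, -0.7]
grip_width: 0.0312
```

Emit:
servo_tool --plan '[[0.5, [-0.1, 0, 0], [0, 0, 0]], [0.6, [0, 0, 0], [0, 0, 0]], [0.7, [0, 0, 0], [0, 0, 0]], [0.8, [0, 0, 0], [0, 0, 0]], [0.8, [0, 0, 0], [0, 0, 0]], [0.8, [0, 0, 0], [0, 0, 0]], [0.8, [0, 0, 0], [0, 0, 0]], [0.8, [0, 0, -0.6], [0, 0, 0]], [0.8, [0, 0, -1.0], [0, 0, 0]], [0.8, [0, 0, -1.5], [0, 0, 0]], [0.8, [0, 0, -2], [0, 0, 0]], [0.8, [0, 0, -2], [0, 0, 0]], [0.8, [0, 0, -2.5], [0, 0, 0]], [1, [0, 0, -3], [0, 0, 0]], [1, [0, 0, -2], [0, 0, 0]], [1, [0, 0, 0], [0, 0, 0]]]'

```text
time_s: 20.87
tool_pos: [0.5326, -0.1142, 0.2068]
tool_rot: [179.8, -0.5, 12.1]
force: [0.7, 0.2, -0.0]
grip_width: 0.082
```

Emit:
servo_tool --plan '[[1, [0, -2, 0], [0, 0, 0]], [1, [0, -3.5, 0], [0, 0, 0]], [1, [0, -3.5, 0], [0, 0, 0]], [1, [0, -3.5, 0], [0, 0, 0]], [1, [0, -3.5, 0], [0, 0, 0]], [1, [0, -3.5, 0], [0, 0, 0]], [1, [0, -3.5, 0], [0, 0, 0]], [1, [0, -3.5, 0], [0, 0, 0]], [1, [0, -3.5, 0], [0, 0, 0]], [1, [0, -3.5, 0], [0, 0, 0]], [1, [0, -3.5, 0], [0, 0, 0]], [1, [0, -3.5, 0], [0, 0, 0]], [1, [0, -3.5, 0], [0, 0, 0]], [1, [0, 0, 0], [0, 0, 0]], [1, [0, 0, 0], [0, 0, 0]], [1, [0, 0, 0], [0, 0, 0]]]'

```text
time_s: 22.2
tool_pos: [0.4348, 0.3342, 0.208]
tool_rot: [179.4, -1.0, 11.9]
force: [0.5, -0.5, 0.5]
grip_width: 0.0869
```

```bash
python3 - <<'E'
from h import *
goto([.44,.32,.2]); c=cam('wrist'); cv2.imwrite('pics/w5.png',c['image']); s=cam('scene')
w=c['image']; x=cv2.resize(s['image'][130:300,170:440],None,fx=2.3,fy=2.3)[:, :640]
cv2.imwrite('pics/w5b.png',cv2.resize(np.vstack([w[:240], cv2.copyMakeBorder(x,0,0,0,640-x.shape[1],0)]),None,fx=.95,fy=.95)); print(env.get_obs()['qpos'].round(0))
E
```

```text
pos [0.4348 0.3342 0.208 ] rot [179.4  -1.   11.9] shift cm [0.2  1.49 0.82]
[  10.   12.  -58.   98.   12.   75. -128.]
```

View pics/w5b.png

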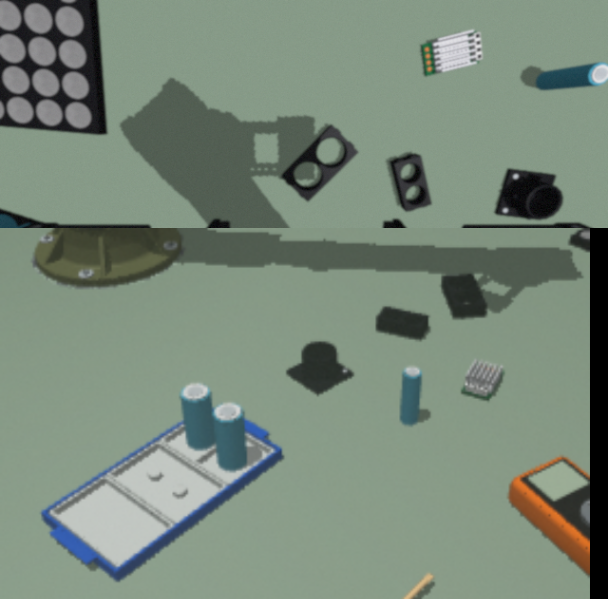

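Both cells stand upright in their own pockets. In the wrist view (top) the large bracket's holes are at about (348,159) and (324,185), the small bracket is at (430,190), and the board at (476,54).

```bash
cat >> h.py <<'E'
def bracket(c,u0,u1,v0,v1,z=.02,th=45):
    g=c['image'][v0:v1,u0:u1].max(2); m=(g<th).astype(np.uint8)
    cs,h=cv2.findContours(m,cv2.RETR_CCOMP,cv2.CHAIN_APPROX_NONE)
    for k,hh in zip(cs,h[0]):
        if cv2.contourArea(k)>60:
            w=ray(c,k[:,0]+[u0,v0],z)[:,:2]*1000; r=cv2.minAreaRect(w.astype(np.float32)); print('hole' if hh[3]>=0 else 'outer',np.round(r[0],1),np.round(r[1],1),round(r[2],1))
E
python3 - <<'E'
from h import *
c=cam('wrist'); bracket(c,280,390,125,215)
p=ray(c,[(324,185),(348,159)],.02); print(p.round(4),yaw(*p))
# board
im=c['image'].astype(int); o=np.array([430,20]); s=im[20:90,430:520]
m=((s[...,1]-s[...,2]>25)|(s.min(2)>150)|(s[...,2]-s[...,0]>30)).astype(np.uint8); m=cv2.morphologyEx(m,3,np.ones((5,5)))
k=max(cv2.findContours(m,0,2)[0],key=cv2.contourArea); w=ray(c,k[:,0]+o,.008)[:,:2]*1000; print('board',cv2.minAreaRect(w.astype(np.float32)))
E
```

```text
outer [446.7 323.6] [40.9 77.1] 57.7
[[0.4328 0.3281 0.02  ]
 [0.4665 0.3083 0.02  ]] -30.447238281108245
board ((598.6253662109375, 202.030517578125), (37.10477828979492, 65.81887817382812), 25.27288818359375)
```

Emit:
servo_tool --plan '[[1, [0, 0, 0], [0.6, -1, 7]], [1, [0, 0, 0], [0, 0, 7]], [1, [0, 0, 0], [0, 0, 7]], [1, [0, 0, 0], [0, 0, 7]], [1, [0, 0, 0], [0, 0, 7]], [1, [0, 0, 0], [0, 0, 7]], [1, [0, 0, 0], [0, 0, 0]], [1, [0, 0, 0], [0, 0, 0]], [1, [0, 0, 0], [0, 0, 0]]]'

```text
time_s: 23.1
tool_pos: [0.4404, 0.3187, 0.1958]
tool_rot: [178.3, -0.1, -20.1]
force: [-0.4, 0.0, -0.5]
grip_width: 0.087
```

```bash
python3 - <<'E'
from h import *
goto([.448,.321,.1]); c=cam('wrist'); cv2.imwrite('pics/w6.png',c['image']); print(proj(c,[[.448,.321,.02]])); bracket(c,150,500,100,232); print(env.get_obs()['qpos'].round(0))
E
```

```text
pos [0.4404 0.3187 0.1958] rot [ 1.783e+02 -1.000e-01 -2.010e+01] shift cm [ 0.63 -0.77  9.56]
[[312.99815414 174.98949516]]
outer [442.1 324.2] [41.6 69.8] 58.9
hole [434.  329.7] [31.8 31.9] 24.8
outer [431.6 195. ] [14.8 24.9] 53.0
outer [456.5 208. ] [12.9 23.9] 63.2
outer [450.3 223. ] [61.8 26.9] 2.2
[ -10.   10.  -33.   98.    6.   75. -154.]
```

Joint 7 has reached its limit, so I'll use the half-turn grasp at yaw 148.5.

Emit:
servo_tool --plan '[[1, [0, 0, 0], [1.5, 0, -7]], [1, [0, 0, 0], [0, 0, -7]], [1, [0, 0, 0], [0, 0, -7]], [1, [0, 0, 0], [0, 0, -7]], [1, [0, 0, 0], [0, 0, -7]], [1, [0, 0, 0], [0, 0, -7]], [1, [0, 0, 0], [0, 0, -7]], [1, [0, 0, 0], [0, 0, -7]], [1, [0, 0, 0], [0, 0, -7]], [1, [0, 0, 0], [0, 0, -7]], [1, [0, 0, 0], [0, 0, -7]], [1, [0, 0, 0], [0, 0, -7]], [1, [0, 0, 0], [0, 0, -7]], [1, [0, 0, 0], [0, 0, -7]], [1, [0, 0, 0], [0, 0, -7]], [1, [0, 0, 0], [0, 0, -7]], [1, [0, 0, 0], [0, 0, -7]], [1, [0, 0, 0], [0, 0, -7]], [1, [0, 0, 0], [0, 0, 0]], [1, [0, 0, 0], [0, 0, 0]]]'

```text
time_s: 24.82
tool_pos: [0.4508, 0.3069, 0.205]
tool_rot: [179.4, -0.7, 108.7]
force: [-0.5, 0.3, 0.0]
grip_width: 0.0866
```

```bash
python3 - <<'E'
from h import *
goto([.448,.321,.2]); print(env.get_obs()['qpos'].round(0))
E
```

```text
pos [0.4508 0.3069 0.205 ] rot [179.4  -0.7 108.7] shift cm [1.42 0.18 0.52]
[  3.   9. -43.  99.   6.  74. -23.]
```

Emit:
servo_tool --plan '[[1, [0, 0, 0], [0, 0, -7]], [1, [0, 0, 0], [0, 0, -7]], [1, [0, 0, 0], [0, 0, -7]], [1, [0, 0, 0], [0, 0, -7]], [1, [0, 0, 0], [0, 0, -7]], [1, [0, 0, 0], [0, 0, -3]], [1, [0, 0, 0], [0, 0, 0]], [1, [0, 0, 0], [0, 0, 0]]]'

```text
time_s: 25.48
tool_pos: [0.4533, 0.3041, 0.207]
tool_rot: [178.8, -0.2, 146.7]
force: [0.4, 0.6, -0.6]
grip_width: 0.0868
```

```bash
python3 - <<'E'
from h import *
goto([.448,.321,.1]); c=cam('wrist'); cv2.imwrite('pics/w7.png',c['image']); print(proj(c,[[.448,.321,.02]])); print(env.get_obs()['qpos'].round(0))
bracket(c,220,420,100,230)
E
```

```text
pos [0.4533 0.3041 0.207 ] rot [178.8  -0.2 146.7] shift cm [ 1.33  0.91 10.72]
[[328.76265147 167.83065202]]
[  6.   9. -46.  99.   6.  74.  15.]
outer [436.9 194.3] [25.5 14.9] 18.2
outer [438.5 222.6] [58.3  6.7] 29.2
outer [446.  321.2] [42.  82.4] 57.8
hole [429.8 330.9] [33.7 34.3] 11.3
```

View pics/w7.png

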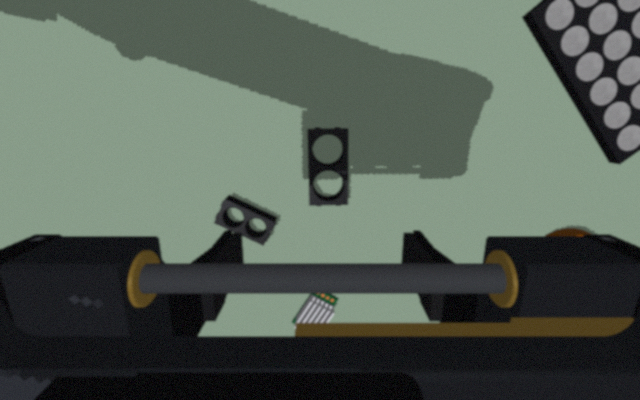

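The large bracket is square to the jaws at (328,167), centred at (0.446,0.321) with yaw about 147.8. The small bracket at (247,219) is clear of the fingers.

Emit:
servo_tool --plan '[[1, [1.3, 1.0, 1], [1.2, 0, -1]], [1, [0, 0, 1], [0, 0, 0]], [1, [0, 0, 2], [0, 0, 0]], [1, [0, 0, 2], [0, 0, 0]], [1, [0, 0, 2], [0, 0, 0]], [1, [0, 0, 2], [0, 0, 0]], [1, [0, 0, 1], [0, 0, 0]], [1, [0, 0, 0], [0, 0, 0]], [1, [0, 0, 0], [0, 0, 0]]]'

```text
time_s: 26.28
tool_pos: [0.4501, 0.3188, 0.0936]
tool_rot: [179.9, -0.1, 146.5]
force: [-0.0, 0.8, 0.4]
grip_width: 0.087
```

```bash
python3 - <<'E'
from h import *
goto([.446,.3212,.011])
E
```

```text
pos [0.4501 0.3188 0.0936] rot [ 1.799e+02 -1.000e-01  1.465e+02] shift cm [ 0.47 -0.05  8.26]
```

Emit:
servo_tool --plan '[[1, [0.5, 0, 1], [0, 0, -1.3]], [1, [0, 0, 1], [0, 0, 0]], [1, [0, 0, 1.2], [0, 0, 0]], [1, [0, 0, 1.2], [0, 0, 0]], [1, [0, 0, 1.2], [0, 0, 0]], [1, [0, 0, 0.8], [0, 0, 0]], [1, [0, 0, 0], [0, 0, 0]], [1, [0, 0, 0], [0, 0, 0]]]'

```text
time_s: 26.95
tool_pos: [0.4476, 0.3231, 0.0256]
tool_rot: [179.6, 0.1, 147.8]
force: [0.1, 1.0, -0.1]
grip_width: 0.0872
```

```bash
python3 - <<'E'
from h import *
goto([.446,.3212,.011])
E
```

```text
pos [0.4476 0.3231 0.0256] rot [1.796e+02 1.000e-01 1.478e+02] shift cm [ 0.03 -0.25  1.46]
```

Emit:
servo_tool --plan '[[1, [0, -0.2, 0.5], [0.3, 0, 0]], [1, [0, 0, 0.5], [0, 0, 0]], [1, [0, 0, 0.3], [0, 0, 0]], [1, [0, 0, 0], [0, 0, 0]], [1, [0, 0, 0], [0, 0, 0]]]'

```text
time_s: 27.37
tool_pos: [0.4472, 0.3218, 0.0121]
tool_rot: [179.9, 0.1, 147.8]
force: [0.1, 0.9, -0.0]
grip_width: 0.0869
```

```bash
python3 - <<'E'
from h import *
goto([.446,.3212,.011])
E
```

```text
pos [0.4472 0.3218 0.0121] rot [1.799e+02 1.000e-01 1.478e+02] shift cm [ 0.07 -0.11  0.11]
```

Emit:
servo_tool --plan '[[0.4, [0, 0, 0.1], [0, 0, 0]], [0.4, [0, 0, 0], [0, 0, 0]], [0.4, [0, 0, 0], [0, 0, 0]], [0.4, [0, 0, 0], [0, 0, 0]], [0.4, [0, 0, 0], [0, 0, 0]], [0.4, [0, 0, 0], [0, 0, 0]], [0.4, [0, 0, 0], [0, 0, 0]], [0.4, [0, 0, 0], [0, 0, 0]], [0.4, [0, 0, 0], [0, 0, 0]], [0.4, [0, 0, 0], [0, 0, 0]]]' --force 12

```text
time_s: 28.2
tool_pos: [0.4481, 0.3222, 0.0123]
tool_rot: [179.8, 0.2, 147.7]
force: [0.5, -0.2, 0.5]
grip_width: 0.0439
```

Emit:
servo_tool --plan '[[0.4, [0, 0, -0.8], [0, 0, 0]], [0.4, [0, 0, -1], [0, 0, 0]], [0.4, [0, 0, -1.5], [0, 0, 0]], [0.4, [0, 0, -2], [0, 0, 0]], [0.4, [0, 0, -3], [0, 0, 0]], [0.4, [0, 0, -3], [0, 0, 0]], [0.4, [0, 0, -3], [0, 0, 0]], [0.4, [0, 0, -1], [0, 0, 0]], [0.4, [0, 0, 0], [0, 0, 0]], [0.4, [-1, -1.2, 0], [0, 0, 0]], [0.4, [-2, -2.4, 0], [0, 0, 0]], [0.4, [-2.2, -2.6, 0], [0, 0, 0]], [0.4, [-2.2, -2.6, 0], [0, 0, 0]], [0.4, [-2.2, -2.6, 0], [0, 0, 0]], [0.4, [-2.2, -2.6, 0], [0, 0, 0]], [0.4, [-2.2, -2.6, 0], [0, 0, 0]], [0.4, [-2.2, -2.6, 0], [0, 0, 0]], [0.4, [-2.2, -2.6, 0], [0, 0, 0]], [0.4, [0, 0, 0], [0, 0, 0]], [0.4, [0, 0, 0], [0, 0, 0]]]'

```text
time_s: 29.87
tool_pos: [0.4808, 0.0296, 0.1681]
tool_rot: [179.9, -0.4, 148.3]
force: [-0.5, 0.9, -0.9]
grip_width: 0.0437
```

```bash
python3 - <<'E'
from h import *
goto([.521,-.190,.15])
E
```

```text
pos [0.4808 0.0296 0.1681] rot [179.9  -0.4 148.3] shift cm [-14.96 -16.58   1.7 ]
```

Emit:
servo_tool --plan '[[0.4, [-1.2, -1.4, 0], [0, 0, 0]], [0.4, [-2.2, -2.5, 0], [0, 0, 0]], [0.4, [-2.2, -2.5, 0], [0, 0, 0]], [0.4, [-2.2, -2.5, 0], [0, 0, 0]], [0.4, [-2.2, -2.5, 0], [0, 0, 0]], [0.4, [-2.2, -2.5, 0], [0, 0, 0]], [0.4, [-2.2, -2.5, 0], [0, 0, 0]], [0.4, [0, 0, 0], [0, 0, 0]], [0.4, [0, 0, 0], [0, 0, -5]], [0.4, [0, 0, 0], [0, 0, -7]], [0.4, [0, 0, 0], [0, 0, -7]], [0.4, [0, 0, 0], [0, 0, -7]], [0.4, [0, 0, 0], [0, 0, -7]], [0.4, [0, 0, 0], [0, 0, -7]], [0.4, [0, 0, 0], [0, 0, -4]], [0.4, [0, 0, 0], [0, 0, 0]], [0.4, [0, 0, 0], [0, 0, 0]]]'

```text
time_s: 31.28
tool_pos: [0.5166, -0.1729, 0.1521]
tool_rot: [178.8, -1.1, -164.9]
force: [0.4, -0.3, 0.2]
grip_width: 0.0435
```

```bash
python3 - <<'E'
from h import *
goto([.521,-.190,.05]); c=cam('wrist'); cv2.imwrite('pics/w8.png',c['image']); print(env.get_obs()['qpos'].round(0))
E
```

```text
pos [ 0.5166 -0.1729  0.1521] rot [ 178.8   -1.1 -164.9] shift cm [-0.17 -1.98 10.17]
[ 41.  11. -28. 101.   5.  70. 117.]
```

View pics/w8.png

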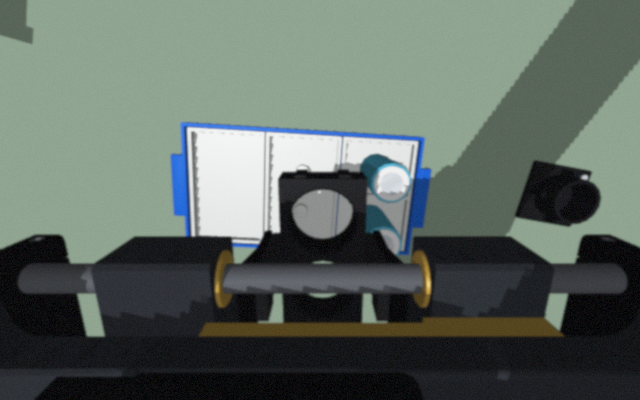

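The bracket is held level. The peg box is ahead and to the left, so I'll correct pose and yaw and then descend.

Emit:
servo_tool --plan '[[0.4, [-0.2, -1.8, 0], [1.1, -1.0, 3]], [0.4, [0, 0, 0], [0, 0, 0]], [0.4, [0, 0, 1.2], [0, 0, 0]], [0.4, [0, 0, 1.2], [0, 0, 0]], [0.4, [0, 0, 1.2], [0, 0, 0]], [0.4, [0, 0, 1.2], [0, 0, 0]], [0.4, [0, 0, 0.8], [0, 0, 0]], [0.4, [0, 0, 0], [0, 0, 0]], [0.4, [0, 0, 0], [0, 0, 0]]]'

```text
time_s: 32.08
tool_pos: [0.5209, -0.1832, 0.0864]
tool_rot: [179.5, -0.4, -167.9]
force: [0.1, 0.4, -0.3]
grip_width: 0.0437
```

```bash
python3 - <<'E'
from h import *
goto([.521,-.190,.03])
E
```

```text
pos [ 0.5209 -0.1832  0.0864] rot [ 179.5   -0.4 -167.9] shift cm [ 0.09 -0.71  5.64]
```

Emit:
servo_tool --plan '[[0.4, [0.1, -0.7, 0.5], [0.5, -0.4, 0]], [0.4, [0, 0, 1], [0, 0, 0]], [0.4, [0, 0, 1], [0, 0, 0]], [0.4, [0, 0, 1], [0, 0, 0]], [0.4, [0, 0, 0.7], [0, 0, 0]], [0.4, [0, 0, 0], [0, 0, 0]], [0.4, [0, 0, 0], [0, 0, 0]]]'

```text
time_s: 32.67
tool_pos: [0.5216, -0.1912, 0.0401]
tool_rot: [-179.9, 0.1, -167.9]
force: [0.6, -0.6, -0.7]
grip_width: 0.0437
```

```bash
python3 - <<'E'
from h import *
goto([.521,-.190,.0175])
E
```

```text
pos [ 0.5216 -0.1912  0.0401] rot [-1.799e+02  1.000e-01 -1.679e+02] shift cm [0.04 0.14 2.26]
```

Emit:
servo_tool --plan '[[0.4, [0, 0.1, 0.6], [0, 0, 0]], [0.4, [0, 0, 0.6], [0, 0, 0]], [0.4, [0, 0, 0.5], [0, 0, 0]], [0.4, [0, 0, 0.2], [0, 0, 0]], [0.4, [0, 0, 0], [0, 0, 0]], [0.4, [0, 0, 0], [0, 0, 0]]]'

```text
time_s: 33.17
tool_pos: [0.5221, -0.1901, 0.0197]
tool_rot: [-179.9, 0.1, -167.9]
force: [0.8, -0.1, 0.4]
grip_width: 0.0439
```

Emit:
servo_tool --plan '[[0.4, [0, 0, 0.2], [0, 0, 0]], [0.4, [0, 0, 0.1], [0, 0, 0]], [0.4, [0, 0, 0], [0, 0, 0]]]'

```text
time_s: 33.42
tool_pos: [0.5227, -0.1902, 0.0175]
tool_rot: [-179.9, 0.2, -167.9]
force: [-0.1, 0.0, -0.2]
grip_width: 0.0434
```

Emit:
servo_tool --plan '[[0.55, [0, 0, 0], [0, 0, 0]], [0.6, [0, 0, 0], [0, 0, 0]], [0.65, [0, 0, 0], [0, 0, 0]], [0.68, [0, 0, 0], [0, 0, 0]], [0.68, [0, 0, 0], [0, 0, 0]], [0.68, [0, 0, 0], [0, 0, 0]], [0.68, [0, 0, -0.7], [0, 0, 0]], [0.68, [0, 0, -1], [0, 0, 0]], [0.68, [0, 0, -1.5], [0, 0, 0]], [0.68, [0, 0, -2], [0, 0, 0]], [0.68, [0, 0, -3], [0, 0, 0]], [1, [0, 0, -3], [0, 0, 0]], [1, [0, 0, -3], [0, 0, 0]], [1, [0, 0, -3], [0, 0, 0]], [1, [0, 0, -1], [0, 0, 0]], [1, [0, 0, 0], [0, 0, 0]]]'

```text
time_s: 34.75
tool_pos: [0.5216, -0.1888, 0.2146]
tool_rot: [-179.8, 0.3, -167.8]
force: [0.3, -0.4, -0.4]
grip_width: 0.0833
```

```bash
python3 - <<'E'
from h import *
goto([.599,.202,.2]); c=cam('scene'); x=cv2.resize(c['image'][130:300,170:440],None,fx=2.6,fy=2.6,interpolation=2); cv2.imwrite('pics/sc2.png',x)
E
```

```text
pos [ 0.5216 -0.1888  0.2146] rot [-179.8    0.3 -167.8] shift cm [-15.83  36.56   1.41]
```

View pics/sc2.png

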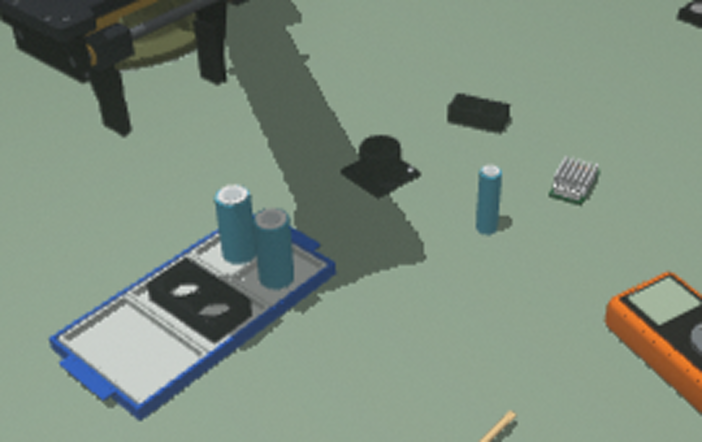

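The bracket lies flat over the pegs, both cells stand in their pockets, and the stand, thin cell and small bracket are undisturbed. Next, the board.

Emit:
servo_tool --plan '[[1, [-0.8, 2, 0], [0, 0, 0]], [1, [-1.3, 3.2, 0], [0, 0, 0]], [1, [-1.3, 3.2, 0], [0, 0, 0]], [1, [-1.3, 3.2, 0], [0, 0, 0]], [1, [-1.3, 3.2, 0], [0, 0, 0]], [1, [-1.3, 3.2, 0], [0, 0, 0]], [1, [-1.3, 3.2, 0], [0, 0, 0]], [1, [-1.3, 3.2, 0], [0, 0, 0]], [1, [-1.3, 3.2, 0], [0, 0, 0]], [1, [-1.3, 3.2, 0], [0, 0, 0]], [1, [-1.3, 3.2, 0], [0, 0, 0]], [1, [-1.3, 3.2, 0], [0, 0, 0]], [1, [0, 0, 0], [0, 0, 0]], [1, [0, 0, 0], [0, 0, 7]], [1, [0, 0, 0], [0, 0, 7]], [1, [0, 0, 0], [0, 0, 7]], [1, [0, 0, 0], [0, 0, 7]], [1, [0, 0, 0], [0, 0, 7]], [1, [0, 0, 0], [0, 0, 7]], [1, [0, 0, 0], [0, 0, 7]]]'

```text
time_s: 36.47
tool_pos: [0.5713, 0.2209, 0.169]
tool_rot: [-177.8, -2.4, 141.7]
force: [-0.1, -0.2, -0.5]
grip_width: 0.0869
```

Emit:
servo_tool --plan '[[1, [0, 0, 0], [0, 0, 7]], [1, [0, 0, 0], [0, 0, 7]], [1, [0, 0, 0], [0, 0, 7]], [1, [0, 0, 0], [0, 0, 3]], [1, [0, 0, 0], [0, 0, 0]], [1, [0, 0, 0], [0, 0, 0]]]'

```text
time_s: 36.97
tool_pos: [0.564, 0.2176, 0.156]
tool_rot: [-175.9, -1.4, 116.9]
force: [-0.4, 0.0, -0.4]
grip_width: 0.0871
```

```bash
cat >> h.py <<'E'
def board(c,guess):
    u,v=proj(c,[guess])[0].astype(int); o=np.array([max(u-70,0),max(v-60,0)]); s=c['image'].astype(int)[o[1]:v+60,o[0]:u+70]
    m=((s[...,1]-s[...,2]>30)|(s.min(2)>140)|(s[...,2]-s[...,0]>30)).astype(np.uint8); m=cv2.morphologyEx(m,3,np.ones((5,5)))
    k=max(cv2.findContours(m,0,2)[0],key=cv2.contourArea)
    for z in (.004,.02): print('board px',(u,v),z,cv2.minAreaRect((ray(c,k[:,0]+o,z)[:,:2]*1000).astype(np.float32)))
    return k+o
E
python3 - <<'E'
from h import *
goto([.599,.202,.1]); c=cam('wrist'); cv2.imwrite('pics/w9.png',c['image']); k=board(c,[.599,.202,.01]); print(env.get_obs()['qpos'].round(0))
E
```

```text
pos [0.564  0.2176 0.156 ] rot [-175.9   -1.4  116.9] shift cm [-3.11  2.8   5.34]
board px (np.int64(356), np.int64(221)) 0.004 ((596.5907592773438, 201.4969940185547), (143.45306396484375, 98.38277435302734), 26.861177444458008)
board px (np.int64(356), np.int64(221)) 0.02 ((593.873291015625, 205.72650146484375), (136.18301391601562, 93.39689636230469), 26.86116600036621)
[ -0.  21. -29.  90.   9.  76.  -3.]
```

View pics/w9.png

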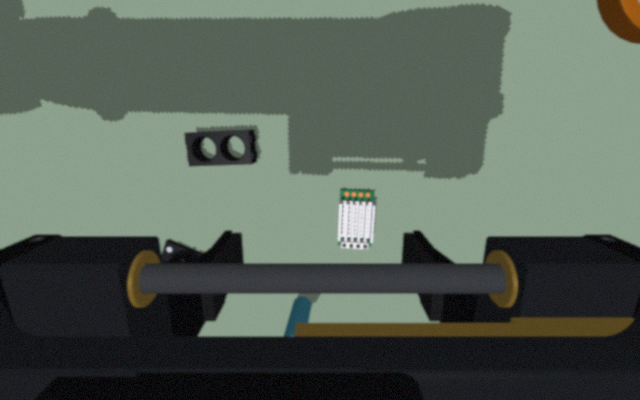

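The board is nearly square to the jaws, with its heat sink centred at about (357,221), the pad end at (358,189) and the connector end at (357,247).

```bash
python3 - <<'E'
from h import *
c=cam('wrist'); print('sink',ray(c,(357,221),.02).round(4)); a=ray(c,(358,189),.004)[0]; b=ray(c,(357,247),.006)[0]; print(a.round(4),b.round(4),(a+b)[:2]/2,yaw(b,a))
p=ray(c,[(338,203),(338.5,240),(376,203),(373.5,240)],.02); print(yaw(p[1],p[0]),yaw(p[3],p[2]))
goto(np.r_[ray(c,(357,221),.02)[0][:2],.08])
E
```

```text
sink [[0.5971 0.2048 0.02  ]]
[0.5849 0.2304 0.004 ] [0.6131 0.1762 0.006 ] [0.59897969 0.20333319] 117.48745112609733
118.41176544888826 115.57591600161061
pos [0.5642 0.2177 0.1563] rot [-175.9   -1.4  116.9] shift cm [-2.82  2.89  7.37]
```

Emit:
servo_tool --plan '[[1, [0, 0, 0], [-4.1, -1.4, 0]], [1, [0, 0, 0], [0, 0, 0]], [1, [-2.0, 2.8, 0], [0, 0, 0]], [1, [-0.8, 0, 0], [0, 0, 0]], [1, [0, 0, 1.5], [0, 0, 0]], [1, [0, 0, 1.5], [0, 0, 0]], [1, [0, 0, 1.5], [0, 0, 0]], [1, [0, 0, 1.5], [0, 0, 0]], [1, [0, 0, 0], [0, 0, 0]], [1, [0, 0, 0], [0, 0, 0]]]'

```text
time_s: 37.9
tool_pos: [0.6044, 0.2025, 0.0915]
tool_rot: [-179.6, -0.2, 117.3]
force: [0.1, -0.2, 0.3]
grip_width: 0.087
```

```bash
python3 - <<'E'
from h import *
goto([.598,.204,.012])
E
```

```text
pos [0.6044 0.2025 0.0915] rot [-179.6   -0.2  117.3] shift cm [ 0.4  -0.44  7.96]
```

Emit:
servo_tool --plan '[[1, [0.4, -0.4, 1], [-0.4, 0, 0]], [1, [0, 0, 1.2], [0, 0, 0]], [1, [0, 0, 1.2], [0, 0, 0]], [1, [0, 0, 1.2], [0, 0, 0]], [1, [0, 0, 1.0], [0, 0, 0]], [1, [0, 0, 0.5], [0, 0, 0]], [1, [0, 0, 0], [0, 0, 0]], [1, [0, 0, 0], [0, 0, 0]]]'

```text
time_s: 38.57
tool_pos: [0.6027, 0.2044, 0.0291]
tool_rot: [179.8, -0.2, 117.3]
force: [-0.5, 1.0, 0.8]
grip_width: 0.087
```

```bash
python3 - <<'E'
from h import *
goto([.598,.204,.012])
E
```

```text
pos [0.6027 0.2044 0.0291] rot [179.8  -0.2 117.3] shift cm [ 0.17 -0.44  1.71]
```

Emit:
servo_tool --plan '[[1, [0.2, -0.4, 0.5], [0, 0, 0]], [1, [0, 0, 0.5], [0, 0, 0]], [1, [0, 0, 0.4], [0, 0, 0]], [1, [0, 0, 0.2], [0, 0, 0]], [1, [0, 0, 0], [0, 0, 0]], [1, [0, 0, 0], [0, 0, 0]]]'

```text
time_s: 39.07
tool_pos: [0.5986, 0.2049, 0.0128]
tool_rot: [179.7, -0.1, 117.3]
force: [0.1, -0.1, 0.1]
grip_width: 0.0873
```

```bash
python3 - <<'E'
from h import *
goto([.598,.204,.012])
E
```

```text
pos [0.5986 0.2049 0.0128] rot [ 1.797e+02 -1.000e-01  1.173e+02] shift cm [-0.05 -0.09  0.08]
```

Emit:
servo_tool --plan '[[0.3, [0, 0, 0.1], [0, 0, 0]], [0.3, [0, 0, 0], [0, 0, 0]], [0.3, [0, 0, 0], [0, 0, 0]], [0.3, [0, 0, 0], [0, 0, 0]], [0.3, [0, 0, 0], [0, 0, 0]], [0.3, [0, 0, 0], [0, 0, 0]], [0.3, [0, 0, 0], [0, 0, 0]], [0.3, [0, 0, 0], [0, 0, 0]], [0.3, [0, 0, 0], [0, 0, 0]], [0.3, [0, 0, 0], [0, 0, 0]], [0.3, [0, 0, 0], [0, 0, 0]]]' --force 15

```text
time_s: 39.98
tool_pos: [0.5995, 0.2051, 0.0129]
tool_rot: [179.6, -0.1, 117.3]
force: [0.7, 0.7, 0.4]
grip_width: 0.0337
```

Emit:
servo_tool --plan '[[0.3, [0, 0, -0.8], [0, 0, 0]], [0.3, [0, 0, -1], [0, 0, 0]], [0.3, [0, 0, -1.5], [0, 0, 0]], [0.3, [0, 0, -2], [0, 0, 0]], [0.3, [0, 0, -3], [0, 0, 0]], [0.3, [0, 0, -3], [0, 0, 0]], [0.3, [0, 0, -3], [0, 0, 0]], [0.3, [0, 0, -1.5], [0, 0, 0]], [0.3, [0, 0, 0], [0, 0, 0]], [0.3, [-1.3, -0.9, 0], [0, 0, 0]], [0.3, [-2.2, -1.6, 0], [0, 0, 0]], [0.3, [-2.7, -1.9, 0], [0, 0, 0]], [0.3, [-2.7, -1.9, 0], [0, 0, 0]], [0.3, [-2.7, -1.9, 0], [0, 0, 0]], [0.3, [-2.7, -1.9, 0], [0, 0, 0]], [0.3, [-2.7, -1.9, 0], [0, 0, 0]], [0.3, [-2.7, -1.9, 0], [0, 0, 0]], [0.3, [-2.7, -1.9, 0], [0, 0, 0]], [0.3, [0, 0, 0], [0, 0, 0]], [0.3, [0, 0, 0], [0, 0, 0]]]'

```text
time_s: 41.65
tool_pos: [0.5542, -0.0749, 0.1765]
tool_rot: [179.7, -0.5, 117.8]
force: [0.7, 2.2, -1.4]
grip_width: 0.0338
```

```bash
python3 - <<'E'
from h import *
goto([.5355,-.260,.16])
E
```

```text
pos [ 0.5542 -0.0749  0.1765] rot [179.7  -0.5 117.8] shift cm [-15.51 -10.29   1.47]
```

Emit:
servo_tool --plan '[[0.3, [-1.5, -1, 0], [0, 0, 0]], [0.3, [-2.7, -1.8, 0], [0, 0, 0]], [0.3, [-2.7, -1.8, 0], [0, 0, 0]], [0.3, [-2.7, -1.8, 0], [0, 0, 0]], [0.3, [-2.7, -1.8, 0], [0, 0, 0]], [0.3, [-2.2, -1.5, 0], [0, 0, 0]], [0.3, [0, 0, 0], [0, 0, 0]], [0.3, [0, 0, 0], [0, 0, -7]], [0.3, [0, 0, 0], [0, 0, -7]], [0.3, [0, 0, 0], [0, 0, -7]], [0.3, [0, 0, 0], [0, 0, -7]], [0.3, [0, 0, 0], [0, 0, -7]], [0.3, [0, 0, 0], [0, 0, -7]], [0.3, [0, 0, 0], [0, 0, -7]], [0.3, [0, 0, 0], [0, 0, -7]], [0.3, [0, 0, 0], [0, 0, -7]], [0.3, [0, 0, 0], [0, 0, -7]], [0.3, [0, 0, 0], [0, 0, -3]], [0.3, [0, 0, 0], [0, 0, 0]], [0.3, [0, 0, 0], [0, 0, 0]]]'

```text
time_s: 43.32
tool_pos: [0.5381, -0.229, 0.1636]
tool_rot: [178.5, -0.3, -166.0]
force: [0.3, -0.1, 1.1]
grip_width: 0.0338
```

```bash
python3 - <<'E'
from h import *
goto([.5355,-.260,.05]); print(env.get_obs()['qpos'].round(0))
E
```

```text
pos [ 0.5381 -0.229   0.1636] rot [ 178.5   -0.3 -166. ] shift cm [ 0.93 -3.23 11.28]
[ 40.  15. -23.  96.   5.  72. 121.]
```

Emit:
servo_tool --plan '[[0.3, [0.4, -1.6, 0], [1.4, -0.3, 2]], [0.3, [0.4, -1.5, 0], [0, 0, 0]], [0.3, [0, 0, 0], [0, 0, 0]], [0.3, [0, 0, 1.2], [0, 0, 0]], [0.3, [0, 0, 1.5], [0, 0, 0]], [0.3, [0, 0, 1.5], [0, 0, 0]], [0.3, [0, 0, 1.5], [0, 0, 0]], [0.3, [0, 0, 1.2], [0, 0, 0]], [0.3, [0, 0, 0], [0, 0, 0]], [0.3, [0, 0, 0], [0, 0, 0]]]'

```text
time_s: 44.15
tool_pos: [0.5361, -0.2658, 0.0871]
tool_rot: [-179.9, -0.1, -168.8]
force: [0.6, 0.2, -0.4]
grip_width: 0.0341
```

```bash
python3 - <<'E'
from h import *
goto([.5355,-.260,.03])
E
```

```text
pos [ 0.5361 -0.2658  0.0871] rot [-1.799e+02 -1.000e-01 -1.688e+02] shift cm [-0.06  0.59  5.71]
```

Emit:
servo_tool --plan '[[0.3, [0, 0.4, 0.6], [0, 0, -0.8]], [0.3, [0, 0, 1], [0, 0, 0]], [0.3, [0, 0, 1], [0, 0, 0]], [0.3, [0, 0, 1], [0, 0, 0]], [0.3, [0, 0, 0.6], [0, 0, 0]], [0.3, [0, 0, 0], [0, 0, 0]], [0.3, [0, 0, 0], [0, 0, 0]]]'

```text
time_s: 44.73
tool_pos: [0.5364, -0.2617, 0.0421]
tool_rot: [-179.8, 0.1, -167.9]
force: [-0.4, -0.1, -0.8]
grip_width: 0.0339
```

```bash
python3 - <<'E'
from h import *
goto([.5355,-.260,.018])
E
```

```text
pos [ 0.5364 -0.2617  0.0421] rot [-1.798e+02  1.000e-01 -1.679e+02] shift cm [0.05 0.19 2.41]
```

Emit:
servo_tool --plan '[[0.3, [0, 0.1, 0.6], [0, 0, 0]], [0.3, [0, 0, 0.6], [0, 0, 0]], [0.3, [0, 0, 0.5], [0, 0, 0]], [0.3, [0, 0, 0.3], [0, 0, 0]], [0.3, [0, 0, 0], [0, 0, 0]], [0.3, [0, 0, 0], [0, 0, 0]]]'

```text
time_s: 45.23
tool_pos: [0.5369, -0.2611, 0.0207]
tool_rot: [-179.8, 0.1, -167.9]
force: [-0.6, 0.2, -1.3]
grip_width: 0.0339
```

Emit:
servo_tool --plan '[[0.3, [0, 0, 0.2], [0, 0, 0]], [0.3, [0, 0, 0.1], [0, 0, 0]], [0.3, [0, 0, 0], [0, 0, 0]]]'

```text
time_s: 45.48
tool_pos: [0.5373, -0.2612, 0.0181]
tool_rot: [-179.7, 0.2, -167.9]
force: [-0.3, 0.3, 0.4]
grip_width: 0.0338
```

At the expected floor height (0.018). Releasing with a limited opening, then rising and moving clear.

Emit:
servo_tool --plan '[[0.42, [0, 0, 0], [0, 0, 0]], [0.45, [0, 0, 0], [0, 0, 0]], [0.5, [0, 0, 0], [0, 0, 0]], [0.52, [0, 0, 0], [0, 0, 0]], [0.52, [0, 0, 0], [0, 0, 0]], [0.52, [0, 0, 0], [0, 0, 0]], [0.52, [0, 0, -0.6], [0, 0, 0]], [0.52, [0, 0, -0.8], [0, 0, 0]], [0.52, [0, 0, -1.2], [0, 0, 0]], [0.52, [0, 0, -2], [0, 0, 0]], [0.52, [0, 0, -3], [0, 0, 0]], [0.52, [0, 0, -3], [0, 0, 0]], [0.52, [0, 0, -3], [0, 0, 0]], [0.52, [0, 0, -3], [0, 0, 0]], [0.52, [0, 0, -2], [0, 0, 0]], [0.52, [0, 0, 0], [0, 0, 0]], [0.52, [0, 0, 0], [0, 0, 0]]]'

```text
time_s: 46.9
tool_pos: [0.5373, -0.2598, 0.2247]
tool_rot: [-179.4, 0.5, -167.8]
force: [0.6, -0.1, -0.0]
grip_width: 0.0452
```

```bash
python3 - <<'E'
from h import *
goto([.5355,-.260,.2]); w=cam('wrist')['image'][:240]; c=cam('scene')['image']; s=cv2.resize(c[130:300,170:440],None,fx=2.37,fy=2.1,interpolation=2)[:, :640]
s=cv2.copyMakeBorder(s,0,0,0,640-s.shape[1],0); cv2.imwrite('pics/fin.png',cv2.resize(np.vstack([w,s]),None,fx=.98,fy=.98))
E
```

```text
pos [ 0.5373 -0.2598  0.2247] rot [-179.4    0.5 -167.8] shift cm [0.2  0.04 2.47]
```

View pics/fin.png

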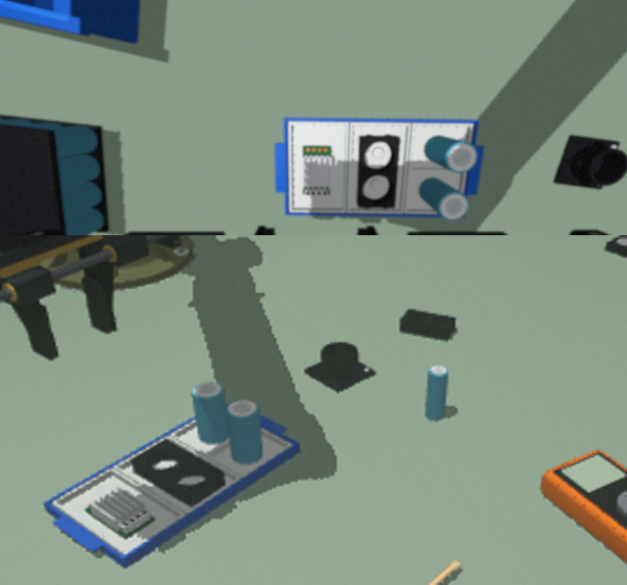

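The final pictures show the board flat in the plain box, the bracket over the pegs and both cells upright. The stand, thin cell and small bracket look undisturbed, and the robot is clear, so I'm handing in.

```bash
python3 -c "
from h import *
print(env.sign_off())"
```

```text
the job is handed in; nothing more can be done
None
```

The kit is assembled and handed in at about 47 s, well inside the 112 s limit; the sign-off reported no verdict.

- **Placed parts:** cell_2 was drawn straight up out of the stand into the near pocket, and cell_1 went into the far pocket. The large bracket went over the pegs, and the board into the plain box. Each was released at about the height expected for contact with the box floor.
- **Last checks:** the final wrist and scene pictures show both cells upright in separate pockets, and the bracket and board flat in their boxes. The stand is upright, the thin cell and small bracket look unmoved, and the gripper is clear at 0.22 m. I judged this by eye and did not measure the final poses.
- **Disagreements:**
  - The scene camera put cell_1 about 15 mm from where the wrist camera did, so I used the wrist values.
  - The arm drifted up to about 17 mm during some moves, which I corrected before each set-down.
  - The force readings were too noisy to confirm floor contact on their own.

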